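# Dial the tray code into the sealer's preset wheels

### The job

Set the three push-to-turn thumbwheels on the tray sealer's preset box to the code 5-1-4, read from left to right as the robot sees them (rib level towards the robot is 0, each click away from the robot is 30 degrees and counts one up, rib upright is 3), each wheel sprung back up and locked in its setting. Each wheel has to be pushed down gently against its spring until it comes free, and held down while it turns: do not drive it hard onto the stop at the end of its travel, do not force it while it is locked, and leave the other things where they are.

Things in the scene. Friction and masses are not known exactly. Their poses are not given: they have to be found in the camera images.
- bank: preset box: fixed aluminium box 130 (x) x 340 (y) x 56 mm (z) on the table; origin: centre of its underside, z up, y along its row of three wheels towards the left one, x from the robot's side to the far side. Three black wheels stand upright in slots in its flat top, 70 mm apart, axles parallel to y
- slot_left (a point): centre of the left wheel's slot, in the plane of the box's top; the axle lies straight above. Every wheel is a black disc 90 mm across, 14 mm thick, with flat faces to pinch from above (bare but for steel lugs 14 mm wide up to the axle), and one bright index rib across its rim (6 mm thick, 8 mm proud, as wide as the wheel, going on as a bright line down both faces)
- slot_middle (a point): the same for the middle wheel. Each axle rests 30 to 42 mm above the box's top (rim's top 75 to 87 mm above it). At rest a wheel is locked (5 degrees of play) and will not turn. It floats lightly and is pushed straight down: first 0 to 6 mm at under 1.2 N until it meets its lock spring. How far differs from wheel to wheel and each time, and is not measured
- slot_right (a point): the same for the right wheel. Where a wheel meets its lock spring the push is 2 to 3 N, then rises 1.4 N per mm: it comes free at about 9.5 N (5 mm further) and then turns easily; a rigid stop ends its travel at about 14 N (8.5 mm further). Let go, it springs up, is drawn into the nearest setting and locks (rarely it stays perched halfway)
- wheel_left (a joint): turn of the left wheel, rad: 0 = setting 0, index rib level towards the robot's side (box -x); grows as the wheel's top goes to the far side (box +x), 0.5236 (30 degrees) per setting; 1.571 = setting 3, rib straight up; 3.142 = setting 6, rib level to the far side (end stop)
- wheel_middle (a joint): turn of the middle wheel, rad: 0 = setting 0, index rib level towards the robot's side (box -x); grows as the wheel's top goes to the far side (box +x), 0.5236 (30 degrees) per setting; 1.571 = setting 3, rib straight up; 3.142 = setting 6, rib level to the far side (end stop)
- wheel_right (a joint): turn of the right wheel, rad: 0 = setting 0, index rib level towards the robot's side (box -x); grows as the wheel's top goes to the far side (box +x), 0.5236 (30 degrees) per setting; 1.571 = setting 3, rib straight up; 3.142 = setting 6, rib level to the far side (end stop)
- lock_left (a joint): give, in m, of the left wheel's lock: a roller and a stop inside the box, out of sight, that move under 1 mm when the wheel is overloaded; 0 = unloaded. It tells nothing of where the wheel is. The lock takes 15 N, from pushing the wheel onto the stop or turning it while locked
- lock_middle (a joint): give, in m, of the middle wheel's lock: a roller and a stop inside the box, out of sight, that move under 1 mm when the wheel is overloaded; 0 = unloaded. It tells nothing of where the wheel is. The lock takes 15 N, from pushing the wheel onto the stop or turning it while locked
- lock_right (a joint): give, in m, of the right wheel's lock: a roller and a stop inside the box, out of sight, that move under 1 mm when the wheel is overloaded; 0 = unloaded. It tells nothing of where the wheel is. The lock takes 15 N, from pushing the wheel onto the stop or turning it while locked
- collar: bystander: steel shaft collar, outside 32 mm, bore 16 mm, 12 mm high, lying on the left end of the preset box; origin at the centre of its underside
- spacer: bystander: brass rod 14 mm in diameter, 40 mm long, lying on the right end of the preset box; origin on its underside, at mid length
- white_tray: bystander: white open tray 150 x 110 x 45 mm; origin at the centre of its underside
- clear_trays: bystander: stack of clear trays, 176 x 131 x 77 mm; origin at the centre of its underside
- tape_roll: bystander: cardboard tape roll, 100 mm across, 25 mm high; origin at the centre of its underside
- screwdriver: bystander: screwdriver lying on the table; origin on its underside
- wrench: bystander: open-end wrench lying on the table; origin on its underside
- spray: bystander: white bottle 60 mm across, 150 mm tall, standing; origin at the centre of its underside

How it is judged:
By the outcome, as a careful person would: the job done as asked, in the order asked, and still so for the second after the job is handed in, with the robot touching nothing.
It also fails if it takes over 64 s, if anything falls off the work surface, if the arm or the gripper's body presses on something with over 40 N, if the wrist force passes 120 N, or if a joint passes its speed limit or range.

### The arm

A 6-joint arm with a two-finger parallel gripper is mounted at the origin on the work surface. World frame = base frame: x ahead of the robot, y to its left, z up, the work surface at z = 0. Lengths are in m, angles in degrees, forces in N, time in s.
With the tool pointing down it reaches from about 0.375 to 0.9 m from the base axis. Payload 3.1 kg.
Tool frame: the origin (TCP) lies on the centre line of the jaws, within the pads' length; the fingertips stand 25 mm ahead of it and the grasp point (between the pads) lies 6 mm ahead of it; z points along the fingers, y is the line along which they close (so a half turn about z gives the same grasp; the last joint's range is limited). The gripper opens to 87 mm and grips with 3 to 60 N. Pads are 19 mm wide; open, the fingers measure 117 mm over their backs; the gripper's body (75 mm by 190 mm) begins 51 mm behind the grasp point.
Start: joints at [58.814, 30.224, 82.088, -0, 67.689, -10.227], TCP at [0.224, 0.584, 0.248] pointing down, gripper open.
Joint ranges: [-176.69, 176.69], [-43.24, 126.21], [12.49, 139.97], [-82, 262], [0, 151.66], [-163.58, 163.58]. Speed limits (degrees/s): [159.86, 159.86, 180, 180, 180, 180].

### API

Orientations are given as a 3x3 rotation matrix whose columns are the frame's x, y, z axes.
In Python, from rig import * gives the robot as it stands.
- The arm moves only by the tool step_arm, never from a script. Its argument "steps" is a list of rows, each a list of 7 numbers: the shift along the tool's x, y, z normalised to -1 to 1, where 1 is 0.3 m, then the turn, a rotation vector about the tool's x, y, z normalised to -1 to 1, where 1 is 45 degrees, then the gripper's target within -1 to 1 (shut at 1, half-way at 0, fully open at -1). A call has 1 to 8 rows; each row is the pose to reach, as a shift and turn from the pose commanded when the call began, along the tool's axes at that moment; what a row does not reach only later rows make up. A row lasts 1/12 s, in which the tool goes at most 41.7 mm and 7.16 degrees, less where a joint would pass 70% of its speed; a pose out of reach is approached as far as the arm can. A call with a number of a shift or a turn outside -1 to 1 is refused whole. A call with a gripper value outside its range is refused whole. The fingers move at their own pace and stop on an object; the grip force is fixed at half the most. Time passes only in rows, so rows that repeat a pose let the fingers close. It gives the time, the measured TCP pose, the force, the opening and the grip force at its end, in the units of the state.
- read_state(): the state, without advancing time (a new reading comes with each control period).
- capture(name): name is "side" or "top" or "wrist"; returns a dict with "image" (420x560x3 uint8, red, green, blue), "vertical_fov" (degrees; the focal length in pixels is half the picture's height over the tangent of half this angle, whatever the lens; pixels are square), "cx", "cy" (the principal point, pixels), "k1" (the pictures are not rectified: a ray, as slopes to the right and down, at radius r is drawn at 1 + k1 r^2 times it, then the intrinsics apply), "world_from_camera" (4x4, takes a point from camera to world coordinates); the wrist camera has in their place "T_tool_cam" (4x4, takes a point from camera to tool coordinates, whose origin is the TCP and whose axes are the flange's). Camera axes: x right, y down, z forward; pixel columns grow to the right and rows downward; lengths in m; the calibration is good to about 2 mm. A picture is of the moment at which its call begins: read the wrist's pose just before it. There is no depth.
- hand_in(): hands the job in; it is judged then, once.
The state is a dict: "time_s": time; "joint_positions": joint angles; "qvel": joint speeds; "tau": joint torques, N m; "position": TCP position; "tcp_rot": TCP orientation; "force": force on the tool from outside, world axes, zero at the start; "moment": the same for the moment, N m; "opening": opening from 0.0 (shut) to 1.0 (fully open); "grasp_force": force on a finger pad.
Only numpy, scipy, OpenCV 4.12 (cv2) and the standard library are available. Lean on these libraries where they do the work, as an engineer would, in place of code of your own. Each camera call takes 0.05 s, during which the arm holds its last target. There are 200 camera calls.

## Working session

There is one attempt and no reset: what is moved stays moved. The work goes in short steps, Python scripts to look and compute and a tool call to move; the robot and the scene stay as the last step left them, time stands still between calls to the robot, and variables do not carry over. Pictures are saved under pics/ and viewed, at most 10 in all, crops included, and the job is handed in when it is done.

Besides the shell and the picture viewer there is one more tool, called after ">>>" as name(argument=value, ...) on one line, values as JSON. step_arm: Moves the arm, as the interface text tells. Scaled input: -1 to 1 covers 0.3 m each way for a shift and 45 degrees each way for a turn. Its arguments: {"type":"object","properties":{"steps":{"type":"array"}},"required":["steps"]}

```bash
mkdir -p pics; ls
cat > h.py <<'E'
from rig import *
import numpy as np, cv2
def snap(n,f):
    s=read_state(); c=capture(n); cv2.imwrite('pics/'+f,c['image'][:,:,::-1]); np.save('pics/'+f+'.npy',dict(c=c,s=s),allow_pickle=True); return c,s
def load(f):
    d=np.load('pics/'+f+'.npy',allow_pickle=True).item(); return d['c'],d['s']
def cam(c,s):
    if 'world_from_camera' in c: return np.array(c['world_from_camera'])
    T=np.eye(4);T[:3,:3]=s['tcp_rot'];T[:3,3]=s['position'];return T@np.array(c['T_tool_cam'])
def K(c):
    f=210/np.tan(np.radians(c['vertical_fov'])/2); return np.array([[f,0,c['cx']],[0,f,c['cy']],[0,0,1.]])
def ray(c,s,uv):
    k=K(c); d=(np.array(uv,float)-[c['cx'],c['cy']])/k[0,0]; u=d.copy()
    for _ in range(20): u=d/(1+c['k1']*(u@u))
    T=cam(c,s); v=T[:3,:3]@np.array([u[0],u[1],1]); return T[:3,3],v
def onz(c,s,uv,z):
    o,v=ray(c,s,uv); return o+v*(z-o[2])/v[2]
def proj(c,s,p):
    T=np.linalg.inv(cam(c,s)); q=T[:3,:3]@np.array(p,float)+T[:3,3]; u=q[:2]/q[2]; u=u*(1+c['k1']*(u@u)); return u*K(c)[0,0]+[c['cx'],c['cy']]
E
python3 - <<'E'
from h import *
for n in('top','side','wrist'):
    c,s=snap(n,n+'0.png'); print(n,c['vertical_fov'],c['k1'],cam(c,s).round(3).tolist())
s=read_state();print(s)
E
```

```text
pics
top 45.25591545800982 0.01473712267822212 [[0.021, -0.983, 0.18, 0.325], [-1.0, -0.024, -0.014, 0.043], [0.018, -0.18, -0.984, 1.367], [0.0, 0.0, 0.0, 1.0]]
side 49.116627099906495 -0.08570783882421591 [[0.718, -0.359, 0.596, -0.177], [-0.696, -0.382, 0.608, -0.725], [0.01, -0.851, -0.525, 0.753], [0.0, 0.0, 0.0, 1.0]]
wrist 60.55025136829532 -0.09305157003915435 [[0.357, 0.901, 0.244, 0.156], [0.934, -0.345, -0.094, 0.609], [-0.0, 0.262, -0.965, 0.384], [0.0, 0.0, 0.0, 1.0]]
{'time_s': 0.15, 'joint_positions': array([ 5.88139279e+01,  3.02672500e+01,  8.21383423e+01, -1.36258612e-04,
        6.76882702e+01, -1.02283681e+01]), 'qvel': array([-0.07956   , -0.09507131, -0.19486183,  0.02698899,  0.035166  ,
       -0.07259185]), 'tau': array([ 4.98777699e-04, -4.40431237e+01, -1.76843727e+01,  6.33408409e-02,
        5.52678038e-02, -1.34451416e-04]), 'position': array([0.22326799, 0.58322099, 0.24679738]), 'tcp_rot': array([[-9.33844922e-01,  3.57677151e-01, -8.46413755e-04],
       [ 3.57678036e-01,  9.33843914e-01, -1.40261107e-03],
       [ 2.88736402e-04, -1.61256483e-03, -9.99998658e-01]]), 'force': array([ 0.25686821, -0.80876696,  0.36026023]), 'moment': array([ 0.02438387,  0.04287146, -0.05325816]), 'grasp_force': 0.0, 'opening': 1.0023420111084889}
```

```bash
python3 -c "
import cv2,numpy as np
a=cv2.imread('pics/top0.png');b=cv2.imread('pics/side0.png')
cv2.imwrite('pics/m0.png',np.hstack([a[:,100:500],b[:,80:480]]))"
```

```text
(no output)
```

View pics/m0.png

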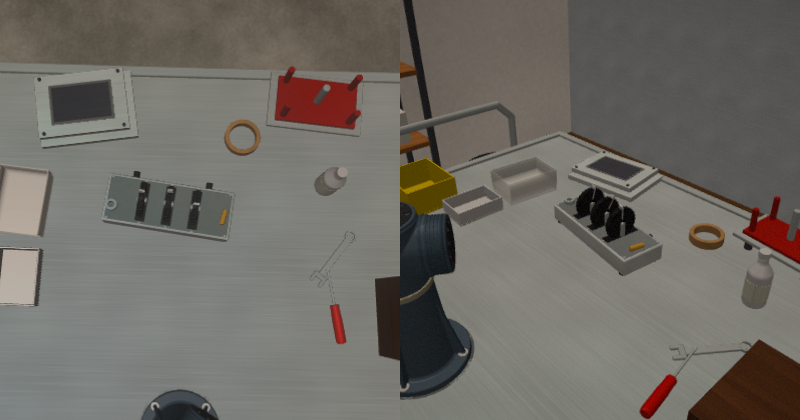

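The top view shows the box (corners around (209,175), (336,192), (330,240) and (203,222) in the full frame) with its three wheels, the collar at the left end and the spacer at the right. Next I'll get the rough pose.

Run:
```python
from h import *
c,s=load('top0.png')
P=[onz(c,s,p,.056) for p in [(209,175),(336,192),(330,240),(203,222)]]
for p in P: print(p.round(3))
print(np.linalg.norm(P[0]-P[1]),np.linalg.norm(P[1]-P[2]),np.mean(P,0), np.array(load('wrist0.png')[0]['T_tool_cam']).round(3).tolist())
d=(P[0]-P[1]+P[3]-P[2]);print(np.degrees(np.arctan2(d[1],d[0])))
a=cv2.imread('pics/top0.png')[160:255,190:350]; cv2.imwrite('pics/t1.png',cv2.resize(a,None,fx=5,fy=5,interpolation=cv2.INTER_CUBIC))
```

```text
[0.657 0.203 0.056]
[ 0.619 -0.137  0.056]
[ 0.489 -0.121  0.056]
[0.529 0.213 0.056]
0.34231030765115017 0.13023419050297239 [0.57354084 0.03931337 0.056     ] [[0.0, -0.965, -0.262, 0.072], [1.0, 0.0, 0.002, -0.0], [-0.002, -0.262, 0.965, -0.137], [0.0, 0.0, 0.0, 1.0]]
83.42265861088616
```

View pics/t1.png

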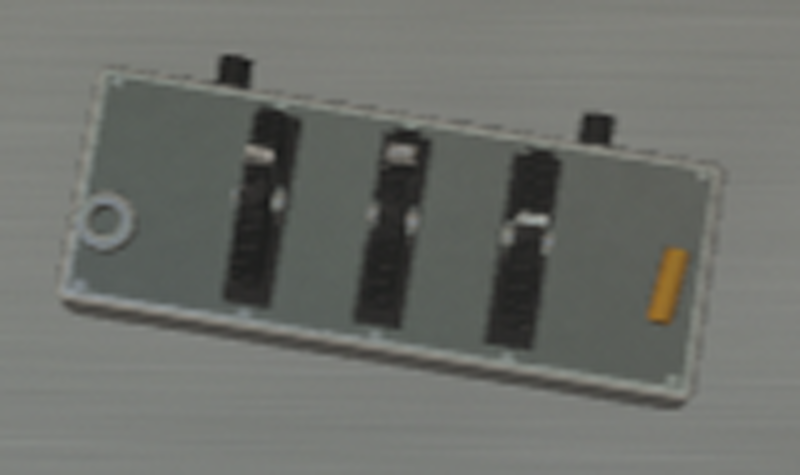

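>>> step_arm(steps=[[-0.8, -0.6, 0, 0, 0, 0, 0], [-0.8, -0.6, 0, 0, 0, 0, 0], [-0.8, -0.6, 0, 0, 0, 0, 0], [-0.8, -0.6, 0, 0, 0, 0, 0], [-0.8, -0.6, 0, 0, 0, 0, 0], [-0.8, -0.6, 0, 0, 0, 0, 0], [-0.8, -0.6, 0, 0, 0, 0, 0], [-0.8, -0.6, 0, 0, 0, 0, 0]])

```text
time_s: 0.82
position: [0.386, 0.3253, 0.2475]
tcp_rot: [[-0.932, 0.362, 0.001], [0.362, 0.932, -0.002], [-0.002, -0.002, -1.0]]
force: [-0.2, 0.4, -0.9]
opening: 0.527
grasp_force: 0.0
```

```bash
cat >> h.py <<'E'
from scipy.spatial.transform import Rotation as Ro
BX=np.array([np.cos(np.radians(-6.58)),np.sin(np.radians(-6.58)),0]); BY=np.array([-BX[1],BX[0],0])
R0=np.stack([-BX,BY,[0,0,-1]],1)   # tool x = box -x, tool y = box y, down
def tilt(a): # tool top leans to box +x by a degrees (rotation +a about BY)
    return Ro.from_rotvec(np.radians(a)*BY).as_matrix()@R0
def go(p,R,s=None):
    s=s or read_state(); A=np.array(s['tcp_rot'])
    t=A.T@(np.array(p)-s['position'])/0.3; r=np.degrees(Ro.from_matrix(A.T@R).as_rotvec())/45
    print('pos',np.round(s['position'],4),'step',t.round(4),r.round(4),'t',s['time_s'])
E
python3 - <<'E'
from h import *
go([.5735,.039,.26],R0)
E
```

```text
pos [0.386  0.3253 0.2475] step [-0.928  -0.6633 -0.0389] [-0.0026  0.002  -0.3255] t 0.8167
```

>>> step_arm(steps=[[-0.9, -0.65, -0.04, 0, 0, -0.325, 0], [-0.9, -0.65, -0.04, 0, 0, -0.325, 0], [-0.9, -0.65, -0.04, 0, 0, -0.325, 0], [-0.9, -0.65, -0.04, 0, 0, -0.325, 0], [-0.9, -0.65, -0.04, 0, 0, -0.325, 0], [-0.9, -0.65, -0.04, 0, 0, -0.325, 0], [-0.9, -0.65, -0.04, 0, 0, -0.325, 0], [-0.9, -0.65, -0.04, 0, 0, -0.325, 0]])

```text
time_s: 1.48
position: [0.5608, 0.0581, 0.2591]
tcp_rot: [[-0.994, 0.11, -0.0], [0.11, 0.994, 0.001], [0.0, 0.0, -1.0]]
force: [0.3, 0.5, 0.0]
opening: 0.5
grasp_force: 0.0
```

>>> step_arm(steps=[[0, 0, 0, 0, 0, 0, 0], [0, 0, 0, 0, 0, 0, 0]])

```text
time_s: 1.65
position: [0.5613, 0.0577, 0.2588]
tcp_rot: [[-0.993, 0.114, 0.0], [0.114, 0.993, 0.0], [-0.0, 0.0, -1.0]]
force: [-1.4, 0.7, 0.6]
opening: 0.497
grasp_force: 0.0
```

Run:
```python
from h import *
go([.5735,.039,.26],R0)
c,s=snap('wrist','w1.png')
print(s['force'],s['joint_positions'].round(1))
cv2.imwrite('pics/w1b.png',cv2.resize(c['image'][:,:,::-1],(800,600),interpolation=cv2.INTER_CUBIC))
```

```text
pos [0.5613 0.0577 0.2588] step [-0.0475 -0.0574 -0.0039] [0.0004 0.     0.0004] t 1.65
[-1.35370408  0.68840147  0.60374277] [ -5.5  24.8  90.2   0.   65.  -88.9]
```

View pics/w1b.png

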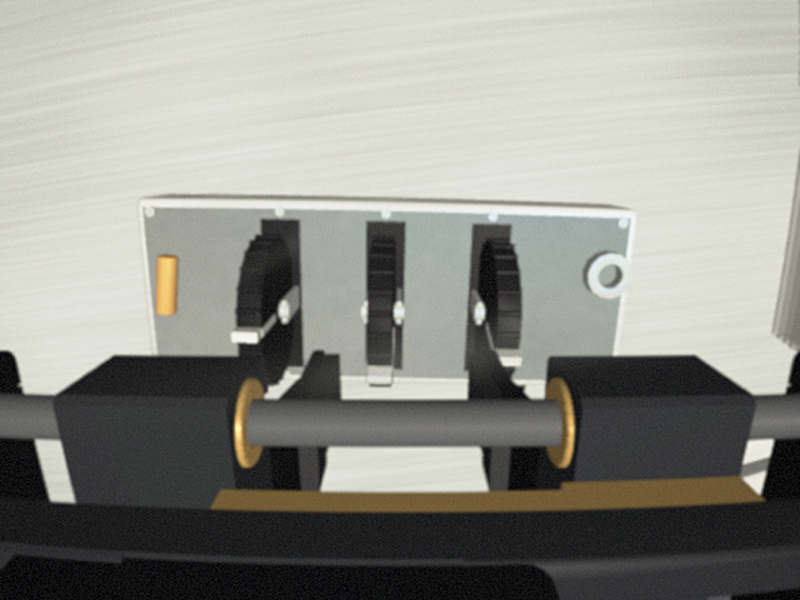

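The wrist view has the far side at the bottom and the robot's left on the right. In the 800x600 frame the ribs are at (245,337) for the right wheel, (380,378) for the middle and (508,360) for the left, with axle bosses near y=311. The near corners are at (143,207) and (632,213).

```bash
cat > m.py <<'E'
from h import *
c,s=load('w1.png')
q=.7
print('near corners',[onz(c,s,np.array(p)*q,.056).round(4) for p in [(146,209),(630,215)]])
print('near screws',[onz(c,s,np.array(p)*q,.056).round(4) for p in [(279,212),(386,214),(493,217)]])
g=cv2.cvtColor(c['image'],cv2.COLOR_RGB2GRAY)
C=np.array([.5735,.0393,.056])
def onplane(uv,n,d):
    o,v=ray(c,s,uv); return o+v*((d-o@n)/(v@n))
for nm,y,boss,rib in [('L',.07,[(479,312)],[(508,360)]),('M',0,[(365,311),(398,311)],[(380,378)]),('R',-.07,[(289,308)],[(245,337)])]:
    for b in boss:
        p=onplane(np.array(b)*q,BX,C@BX); print(nm,'boss y,z rel',(p-C)@BY,p[2]-.056)
    o,v=ray(c,s,np.array(rib[0])*q); A=C+BY*y+np.array([0,0,.036])
    ox,oz=(o-A)@BX,o[2]-A[2]; vx,vz=v@BX,v[2]
    r=np.roots([vx*vx+vz*vz,2*(ox*vx+oz*vz),ox*ox+oz*oz-.0525**2])
    for t in r:
        if abs(t.imag)<1e-9:
            x,z=ox+vx*t.real,oz+vz*t.real; print('  rib ang',np.degrees(np.arctan2(z,-x)).round(1),'y',((o+v*t.real)-C)@BY)
        else: print('  none',-np.real(vx*ox+vz*oz))
E
python3 m.py
python3 - <<'E'
from h import *
c,s=load('side0.png'); 
p=proj(c,s,[.5735,.039,.1]).astype(int);print(p)
cv2.imwrite('pics/s1.png',cv2.resize(c['image'][p[1]-45:p[1]+45,p[0]-60:p[0]+60,::-1],None,fx=6,fy=6,interpolation=cv2.INTER_CUBIC))
E
```

```text
near corners [array([ 0.4976, -0.1086,  0.056 ]), array([0.5389, 0.213 , 0.056 ])]
near screws [array([ 0.5111, -0.019 ,  0.056 ]), array([0.5207, 0.0509, 0.056 ]), array([0.5306, 0.1208, 0.056 ])]
L boss y,z rel 0.06216577177838847 0.045321292599109324
  rib ang -149.3 y 0.08933373223024058
  rib ang 106.0 y 0.07233639405917487
M boss y,z rel -0.006149971710398863 0.04321073413334164
M boss y,z rel 0.013689595043564774 0.04318195342228414
  rib ang -168.2 y 0.0014847478300327173
  rib ang 121.0 y 0.004160782546494771
R boss y,z rel -0.05350607572898037 0.036695115148661576
  rib ang -129.3 y -0.09611129136237787
  rib ang 91.1 y -0.06564820387847814
[283 209]
```

View pics/s1.png

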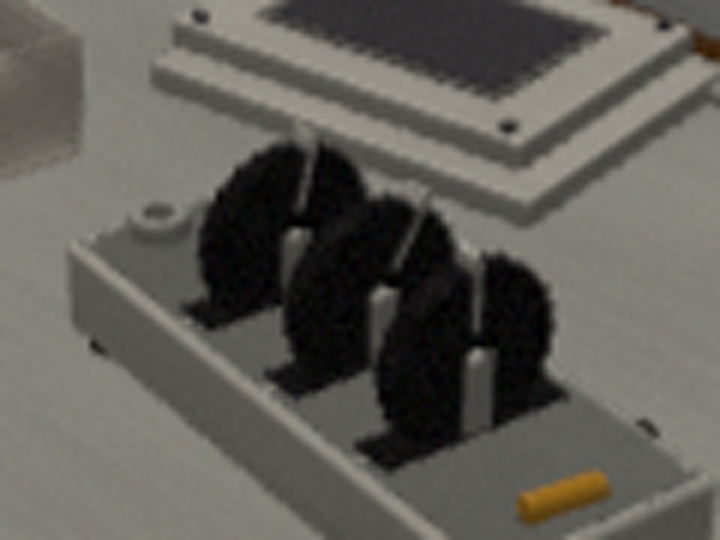

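The side view shows the bright lines on the faces: left (300,205) to (312,140), middle (395,265) to (427,195), right (481,330) to (477,260). The lug tops are at (297,230), (384,290) and (480,352) in the crop. All of these can be cast onto the wheels' face planes.

```bash
cat > m2.py <<'E'
from h import *
c,s=load('top0.png'); w,sw=load('w1.png'); d,sd=load('side0.png')
t=lambda p: onz(c,s,np.array(p)/5+[190,160]-0.4,.056)
print('top near screws',[t(p).round(4) for p in [(248,313),(376,335),(507,357)]],'far',[t(p).round(4) for p in [(280,105),(412,128)]])
print('top slot M corners',[t(p).round(4) for p in [(355,325),(400,328)]])
print('spread collar/spacer mids',[t(p).round(4) for p in[(106,220),(668,286)]], [onz(w,sw,np.array(p)*.7,.063).round(4) for p in[(608,276),(166,285)]])
BXn=np.array([np.cos(np.radians(-7.3)),np.sin(np.radians(-7.3)),0]);BYn=np.array([-BXn[1],BXn[0],0])
M=np.array([.5845,.0425,.056])
for nm,y,pts in [('L',.07,[(297,230),(300,205),(312,140)]),('M',0,[(384,290),(395,265),(427,195)]),('R',-.07,[(480,352),(481,330),(477,260)])]:
    out=[]
    for p in pts:
        o,v=ray(d,sd,(np.array(p)-2.5)/6+[223,164]); n=BYn; dd=(M+BYn*(y-.007))@n
        P=o+v*((dd-o@n)/(v@n)); out.append([round((P-M)@BXn*1000,1),round((P[2]-.056)*1000,1)])
    a=np.subtract(out[2],out[1]); print(nm,out,'rib angle',np.degrees(np.arctan2(a[1],-a[0])).round(1))
E
python3 m2.py
```

```text
top near screws [array([0.531, 0.118, 0.056]), array([0.5209, 0.0504, 0.056 ]), array([ 0.5108, -0.0187,  0.056 ])] far [array([0.6439, 0.1047, 0.056 ]), array([0.633 , 0.0339, 0.056 ])]
top slot M corners [array([0.5259, 0.0616, 0.056 ]), array([0.5249, 0.0379, 0.056 ])]
spread collar/spacer mids [array([0.579 , 0.1947, 0.056 ]), array([ 0.5508, -0.1033,  0.056 ])] [array([0.5773, 0.1945, 0.063 ]), array([ 0.5493, -0.103 ,  0.063 ])]
L [[np.float64(-0.4), np.float64(33.1)], [np.float64(1.4), np.float64(46.2)], [np.float64(8.4), np.float64(79.0)]] rib angle 102.0
M [[np.float64(-1.5), np.float64(34.9)], [np.float64(4.6), np.float64(46.1)], [np.float64(22.3), np.float64(77.0)]] rib angle 119.8
R [[np.float64(-1.6), np.float64(37.9)], [np.float64(-1.5), np.float64(49.3)], [np.float64(-5.2), np.float64(86.4)]] rib angle 84.3
```

Run:
```python
from h import *
w,sw=load('w1.png')
g=cv2.cvtColor(w['image'],cv2.COLOR_RGB2GRAY)
a=np.radians(-7.9);bx=np.array([np.cos(a),np.sin(a),0]);by=np.array([-bx[1],bx[0],0])
M=np.array([.577,.0423,.056])
for u in (300,400): print(u,list(zip(range(138,156),g[138:156,u])))
for u in (235,410): print(u,list(zip(range(255,274),g[255:274,u])))
for p in [(386,203),(386,209),(340,378),(590,384)]:
    q=onz(w,sw,np.array(p)*.7,.056)-M; print(p,(q@bx).round(4),(q@by).round(4))
for h in (.030,.036,.042):
    print(h,[((onz(w,sw,np.array(p)*.7,.056+h)-M)@bx).round(4) for p in [(479,312),(365,311),(398,311),(289,308)]],[((onz(w,sw,np.array(p)*.7,.056+h)-M)@by).round(4) for p in [(479,312),(365,311),(398,311),(289,308)]])
cv2.imwrite('pics/w1c.png',cv2.resize(w['image'][140:275,150:390,::-1],None,fx=3.3,fy=3.3,interpolation=cv2.INTER_CUBIC))
```

```text
300 [(138, np.uint8(197)), (139, np.uint8(147)), (140, np.uint8(132)), (141, np.uint8(163)), (142, np.uint8(202)), (143, np.uint8(227)), (144, np.uint8(234)), (145, np.uint8(238)), (146, np.uint8(235)), (147, np.uint8(230)), (148, np.uint8(205)), (149, np.uint8(175)), (150, np.uint8(173)), (151, np.uint8(172)), (152, np.uint8(172)), (153, np.uint8(173)), (154, np.uint8(177)), (155, np.uint8(176))]
400 [(138, np.uint8(225)), (139, np.uint8(225)), (140, np.uint8(223)), (141, np.uint8(193)), (142, np.uint8(159)), (143, np.uint8(135)), (144, np.uint8(155)), (145, np.uint8(198)), (146, np.uint8(230)), (147, np.uint8(240)), (148, np.uint8(242)), (149, np.uint8(246)), (150, np.uint8(239)), (151, np.uint8(207)), (152, np.uint8(170)), (153, np.uint8(164)), (154, np.uint8(171)), (155, np.uint8(167))]
235 [(255, np.uint8(54)), (256, np.uint8(62)), (257, np.uint8(55)), (258, np.uint8(49)), (259, np.uint8(57)), (260, np.uint8(62)), (261, np.uint8(58)), (262, np.uint8(56)), (263, np.uint8(61)), (264, np.uint8(58)), (265, np.uint8(61)), (266, np.uint8(58)), (267, np.uint8(54)), (268, np.uint8(59)),
[... 428 characters left out ...]
70, np.uint8(25)), (271, np.uint8(33)), (272, np.uint8(30)), (273, np.uint8(21))]
(386, 203) -0.0641 0.0007
(386, 209) -0.0602 0.0008
(340, 378) 0.0601 -0.0304
(590, 384) 0.0613 0.151
0.03 [np.float64(-0.0001), np.float64(0.0009), np.float64(0.0005), np.float64(0.0001)] [np.float64(0.0612), np.float64(-0.0105), np.float64(0.0102), np.float64(-0.0584)]
0.036 [np.float64(-0.0018), np.float64(-0.0008), np.float64(-0.0013), np.float64(-0.0016)] [np.float64(0.0602), np.float64(-0.0101), np.float64(0.0102), np.float64(-0.0571)]
0.042 [np.float64(-0.0035), np.float64(-0.0026), np.float64(-0.003), np.float64(-0.0034)] [np.float64(0.0592), np.float64(-0.0097), np.float64(0.0102), np.float64(-0.0558)]
```

View pics/w1c.png

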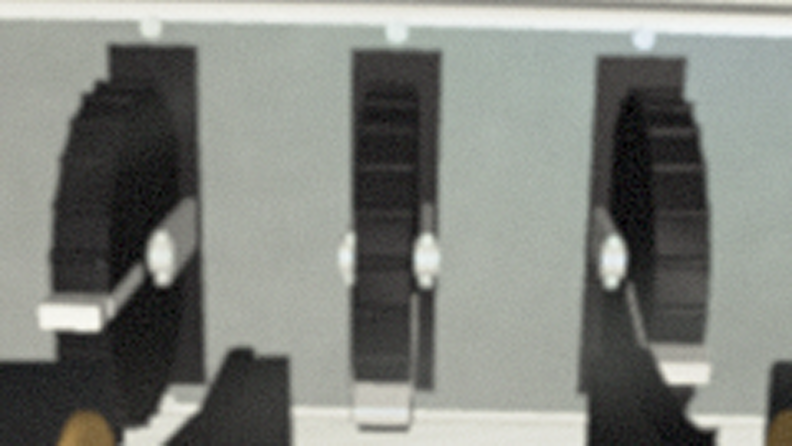

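```bash
sed -i 's/-6.58/-7.9/g' h.py
cat >> h.py <<'E'
M0=np.array([.5765,.0423,.056])
E
python3 - <<'E'
from h import *
c,s=load('w1.png')
for h in(.033,.039):
  for r in (.045,.053):
    for nm,y,p in [('L',.07,(685,372)),('M',0,(383,405)),('R',-.07,(70,316))]:
        o,v=ray(c,s,np.array(p)/3.3+[150,140]); A=M0+BY*y+np.array([0,0,h])
        ox,oz=(o-A)@BX,o[2]-A[2]; vx,vz=v@BX,v[2]
        t=min(np.roots([vx*vx+vz*vz,2*(ox*vx+oz*vz),ox*ox+oz*oz-r*r]).real)
        print(h,r,nm,np.degrees(np.arctan2(oz+vz*t,-ox-vx*t)).round(1))
# faces lines: ray to plane y=wheel -/+7mm
for nm,y,ps in [('L',.063,[(630,290),(658,345)]),('R',-.063,[(150,265),(108,308)])]:
    q=[]
    for p in ps:
        o,v=ray(c,s,np.array(p)/3.3+[150,140]); dd=(M0+BY*y)@BY; P=o+v*((dd-o@BY)/(v@BY)); q.append(((P-M0)@BX,P[2]-.056))
    q=np.array(q); a=q[1]-q[0]; print(nm,(q*1000).round(1).tolist(),np.degrees(np.arctan2(a[1],-a[0])))
s=read_state(); go(M0+BY*.07+[0,0,.19-.056],R0)
E
```

```text
0.033 0.045 L 109.7
0.033 0.045 M 129.3
0.033 0.045 R 94.6
0.033 0.053 L 102.5
0.033 0.053 M 115.6
0.033 0.053 R 90.8
0.039 0.045 L 106.1
0.039 0.045 M 123.3
0.039 0.045 R 91.9
0.039 0.053 L 99.7
0.039 0.053 M 111.8
0.039 0.053 R 88.5
L [[2.4, 51.8], [2.5, 91.6]] 90.15687451853914
R [[3.0, 37.2], [0.9, 79.4]] 87.17516800067742
pos [0.5599 0.0592 0.2586] step [-0.0675  0.1834  0.2287] [ 0.0008 -0.0021  0.0324] t 1.7
```

```bash
cat >> h.py <<'E'
def up(a): return np.sin(np.radians(a))*BX+np.array([0,0,np.cos(np.radians(a))])
def axle(i,z): return np.array([*(M0+BY*.07*i)[:2],z])
E
python3 - <<'E'
from h import *
go(axle(1,.092)+.098*up(-22),tilt(-22))
E
```

```text
pos [0.5599 0.0592 0.2586] step [0.0548 0.1865 0.2527] [ 0.007  -0.491   0.0318] t 1.7
```

>>> step_arm(steps=[[0.055, 0.1865, 0.25, 0.007, -0.49, 0.032, 0], [0.055, 0.1865, 0.25, 0.007, -0.49, 0.032, 0], [0.055, 0.1865, 0.25, 0.007, -0.49, 0.032, 0], [0.055, 0.1865, 0.25, 0.007, -0.49, 0.032, 0], [0.055, 0.1865, 0.25, 0.007, -0.49, 0.032, 0], [0.055, 0.1865, 0.25, 0.007, -0.49, 0.032, 0]])

```text
time_s: 2.2
position: [0.547, 0.1187, 0.1833]
tcp_rot: [[-0.921, 0.132, 0.366], [0.122, 0.991, -0.05], [-0.37, -0.002, -0.929]]
force: [1.2, -0.3, 0.5]
opening: 0.502
grasp_force: 0.0
```

Run:
```python
from h import *
go(axle(1,.092)+.048*up(-22),tilt(-22))
c,s=snap('wrist','w2.png');print(s['force'],read_state()['force'],s['joint_positions'].round(1))
cv2.imwrite('pics/w2b.png',c['image'][:,:,::-1])
```

```text
pos [0.547  0.1187 0.1833] step [-0.0095 -0.0055  0.1718] [ 0.0005 -0.0066  0.0074] t 2.2
[ 1.22894041 -0.32785085  0.51519306] [0.83231442 0.21178603 0.00204944] [  2.8  25.9 109.6  -9.9  23.5 -71.3]
```

View pics/w2b.png

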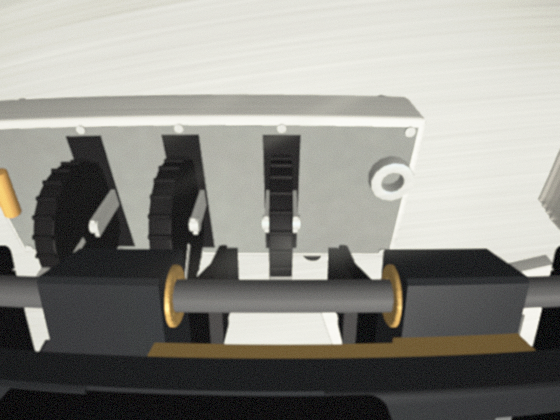

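The left wheel (columns 268–298) sits centred between the open fingers. Next I'll descend and pinch.

>>> step_arm(steps=[[-0.005, -0.004, 0.06, 0, -0.005, 0.006, 0], [-0.009, -0.005, 0.12, 0, -0.007, 0.006, 0], [-0.009, -0.005, 0.17, 0, -0.007, 0.006, 0], [-0.009, -0.005, 0.17, 0, -0.007, 0.006, 0], [-0.009, -0.005, 0.17, 0, -0.007, 0.006, 0.3], [-0.009, -0.005, 0.17, 0, -0.007, 0.006, 0.5], [-0.009, -0.005, 0.17, 0, -0.007, 0.006, 0.7], [-0.009, -0.005, 0.17, 0, -0.007, 0.006, 1]])

```text
time_s: 2.92
position: [0.5717, 0.1124, 0.1391]
tcp_rot: [[-0.915, 0.14, 0.379], [0.13, 0.99, -0.052], [-0.382, 0.001, -0.924]]
force: [0.2, 0.0, 0.0]
opening: 0.28
grasp_force: 0.0
```

>>> step_arm(steps=[[0, 0, 0, 0, 0, 0, 1], [0, 0, 0, 0, 0, 0, 1], [0, 0, 0, 0, 0, 0, 1]])

```text
time_s: 3.17
position: [0.5716, 0.1136, 0.1388]
tcp_rot: [[-0.915, 0.139, 0.379], [0.13, 0.99, -0.051], [-0.383, 0.003, -0.924]]
force: [1.2, 5.0, 1.6]
opening: 0.155
grasp_force: 30.0
```

```bash
cat > st.py <<'E'
from h import *
import sys
i,z,r,a=float(sys.argv[1]),float(sys.argv[2]),float(sys.argv[3]),float(sys.argv[4])
s=read_state(); F=np.array(s['force']); R=np.array(s['tcp_rot'])
print('F box xyz',(F@BX).round(2),(F@BY).round(2),F[2].round(2),'mom',np.round(s['moment'],2),'grip',s['grasp_force'],s['opening'])
p=np.array(s['position'])-axle(i,z); print('pos rel axle mm',(p@BX*1e3).round(1),(p@BY*1e3).round(1),(p[2]*1e3).round(1),'tilt',np.degrees(np.arctan2(-R@[0,0,1]@BX,-R[2,2])).round(1),'j',s['joint_positions'].round(0))
go(axle(i,z)+r*up(a),tilt(a),s)
E
python3 st.py 1 .092 .048 -22
```

```text
F box xyz 0.52 5.11 1.56 mom [0.87 0.21 0.41] grip 29.98671591281891 0.1546110481408346
pos rel axle mm -14.7 -0.1 46.8 tilt -22.5 j [  2.  32. 109. -12.  17. -69.]
pos [0.5716 0.1136 0.1388] step [0.0131 0.0001 0.0028] [ 0.0024  0.0112 -0.0034] t 3.1667
```

>>> step_arm(steps=[[0.001, 0.004, 0.003, 0, 0, 0, 1], [0.003, 0.004, 0.006, 0, 0, 0, 1], [0.004, 0.004, 0.009, 0, 0, 0, 1], [0.004, 0.004, 0.009, 0, 0, 0, 1], [0.004, 0.004, 0.009, 0, 0, 0, 1]])

```text
time_s: 3.58
position: [0.5717, 0.1138, 0.1367]
tcp_rot: [[-0.915, 0.139, 0.38], [0.129, 0.99, -0.052], [-0.383, 0.001, -0.924]]
force: [-3.3, 2.1, 9.9]
opening: 0.157
grasp_force: 30.0
```

```bash
python3 st.py 1 .092 .048 -22;sleep 0; python3 -c "
from h import *
for i in range(3): print(read_state()['force'])"
```

```text
F box xyz -3.58 1.62 9.89 mom [-0.09  0.27  0.07] grip 29.997228384017944 0.15679065193215871
pos rel axle mm -14.6 0.2 44.7 tilt -22.5 j [  2.  32. 109. -13.  17. -68.]
pos [0.5717 0.1138 0.1367] step [ 0.0105 -0.0007 -0.0038] [ 0.0007  0.0117 -0.0029] t 3.5833
[-3.32612254  2.09375302  9.88529249]
[-3.32612254  2.09375302  9.88529249]
[-3.32612254  2.09375302  9.88529249]
```

>>> step_arm(steps=[[0.001, 0, 0.003, 0, 0, 0, 1], [0.0015, 0, 0.004, 0, 0, 0, 1], [0.0015, 0, 0.004, 0, 0, 0, 1], [0.0015, 0, 0.004, 0, 0, 0, 1]])

```text
time_s: 3.92
position: [0.5717, 0.1138, 0.1356]
tcp_rot: [[-0.915, 0.139, 0.38], [0.129, 0.99, -0.052], [-0.383, 0.001, -0.924]]
force: [-4.6, 1.2, 12.4]
opening: 0.156
grasp_force: 30.0
```

```bash
python3 st.py 1 .092 .048 -22
```

```text
F box xyz -4.67 0.56 12.35 mom [-0.06  0.31  0.02] grip 29.998397827148438 0.15629146808332295
pos rel axle mm -14.6 0.2 43.6 tilt -22.5 j [  2.  32. 109. -13.  17. -68.]
pos [0.5717 0.1138 0.1356] step [ 0.0092 -0.0006 -0.0071] [ 0.0007  0.0119 -0.0029] t 3.9167
```

```bash
cat > rot.py <<'E'
from h import *
import sys
# i, axle z now, list of thetas -> rows
i,z=float(sys.argv[1]),float(sys.argv[2]); s=read_state(); A=np.array(s['tcp_rot']); q=A.T@(axle(i,z)-s['position']); q[1]=0
b=A.T@BY
print('q',q.round(4))
for t in sys.argv[3:]:
    r=np.radians(float(t))*b; sh=(q-Ro.from_rotvec(r).apply(q))/.3; print(t,sh.round(4),(np.degrees(r)/45).round(4))
E
python3 rot.py 1 .0885 5 10 16 22 28 34
```

```text
q [0.0045 0.     0.0491]
5 [-0.0142  0.      0.0019] [3.000e-04 1.111e-01 1.000e-04]
10 [-0.0282  0.0001  0.0051] [5.000e-04 2.222e-01 1.000e-04]
16 [-0.0445  0.0001  0.0105] [8.000e-04 3.556e-01 2.000e-04]
22 [-0.0602  0.0001  0.0176] [1.100e-03 4.889e-01 3.000e-04]
28 [-0.0751  0.0002  0.0263] [1.400e-03 6.222e-01 3.000e-04]
34 [-0.0889  0.0002  0.0365] [1.700e-03 7.556e-01 4.000e-04]
```

>>> step_arm(steps=[[-0.0142, 0, 0.002, 0, 0.111, 0, 1], [-0.0282, 0, 0.005, 0, 0.222, 0, 1], [-0.0282, 0, 0.005, 0, 0.222, 0, 1], [-0.0282, 0, 0.005, 0, 0.222, 0, 1]])

```text
time_s: 4.25
position: [0.5824, 0.1124, 0.1381]
tcp_rot: [[-0.966, 0.14, 0.218], [0.137, 0.99, -0.029], [-0.22, 0.002, -0.975]]
force: [-0.2, 0.3, 9.4]
opening: 0.159
grasp_force: 30.0
```

```bash
python3 st.py 1 .0885 .048 -22; python3 rot.py 1 .0885 6 12 18 24 30 36
```

```text
F box xyz -0.24 0.24 9.37 mom [ 0.09 -0.08  0.1 ] grip 30.00412791967392 0.15871795379944698
pos rel axle mm -3.8 0.2 49.6 tilt -12.7 j [  1.  33. 101.  -3.  33. -78.]
pos [0.5824 0.1124 0.1381] step [ 0.0498 -0.001   0.0063] [ 0.0017 -0.2063 -0.0044] t 4.25
q [0.0072 0.     0.0492]
6 [-0.017   0.0001  0.0034] [0.0004 0.1333 0.0002]
12 [-0.0336  0.0001  0.0086] [0.0009 0.2667 0.0004]
18 [-0.0496  0.0001  0.0154] [0.0013 0.4    0.0006]
24 [-0.0647  0.0002  0.0239] [0.0018 0.5333 0.0009]
30 [-0.0789  0.0002  0.034 ] [0.0022 0.6667 0.0011]
36 [-0.0919  0.0002  0.0454] [0.0027 0.8    0.0013]
```

>>> step_arm(steps=[[0.001, 0, 0.005, 0, 0, 0, 1], [0.001, 0, 0.005, 0, 0, 0, 1], [-0.016, 0, 0.0085, 0, 0.133, 0, 1], [-0.0325, 0, 0.0135, 0, 0.267, 0, 1], [-0.0485, 0, 0.0205, 0, 0.4, 0, 1], [-0.0485, 0, 0.0205, 0, 0.4, 0, 1], [-0.0485, 0, 0.0205, 0, 0.4, 0, 1]])

```text
time_s: 4.83
position: [0.5987, 0.1101, 0.135]
tcp_rot: [[-0.986, 0.141, -0.09], [0.14, 0.99, 0.015], [0.092, 0.003, -0.996]]
force: [2.6, -0.1, 9.5]
opening: 0.156
grasp_force: 30.0
```

```bash
python3 st.py 1 .0875 .048 -22; python3 rot.py 1 .0875 6 12 18 24
```

```text
F box xyz 2.57 0.29 9.49 mom [ 0.07 -0.12  0.01] grip 30.005179345607758 0.1555637232486422
pos rel axle mm 12.7 0.2 47.5 tilt 5.3 j [ -0.  39.  86.   1.  60. -83.]
pos [0.5987 0.1101 0.135 ] step [ 0.1008 -0.0011  0.0192] [ 0.0027 -0.6057 -0.0048] t 4.8333
q [0.0082 0.     0.0484]
6 [-0.0167  0.      0.0038] [0.0004 0.1333 0.0004]
12 [-0.033   0.0001  0.0092] [0.0008 0.2667 0.0008]
18 [-0.0485  0.0001  0.0164] [0.0012 0.4    0.0012]
24 [-0.0633  0.0001  0.0251] [0.0017 0.5333 0.0015]
```

>>> step_arm(steps=[[0, 0, 0.004, 0, 0, 0, 1], [0, 0, 0.004, 0, 0, 0, 1], [-0.017, 0, 0.008, 0, 0.133, 0, 1], [-0.033, 0, 0.013, 0, 0.267, 0, 1], [-0.0485, 0, 0.02, 0, 0.4, 0, 1], [-0.0485, 0, 0.02, 0, 0.4, 0, 1], [-0.0485, 0, 0.02, 0, 0.4, 0, 1]])

```text
time_s: 5.42
position: [0.6132, 0.108, 0.1273]
tcp_rot: [[-0.91, 0.141, -0.389], [0.129, 0.99, 0.058], [0.394, 0.003, -0.919]]
force: [4.9, 1.0, 14.0]
opening: 0.163
grasp_force: 30.0
```

```bash
python3 st.py 1 .0865 .048 -22; python3 -c "
from h import *
c,s=snap('side','s2.png')
cv2.imwrite('pics/s2b.png',cv2.resize(c['image'][164:254,223:343,::-1],None,fx=6,fy=6,interpolation=cv2.INTER_CUBIC))"
```

```text
F box xyz 4.75 1.65 14.0 mom [ 0.13 -0.15 -0.05] grip 30.008861124515533 0.16271427713110276
pos rel axle mm 27.3 0.1 40.8 tilt 23.2 j [ -2.  47.  72.   3.  84. -84.]
pos [0.6132 0.108  0.1273] step [ 0.1437 -0.001   0.0481] [ 0.0039 -1.0042 -0.0049] t 5.4167
```

View pics/s2b.png

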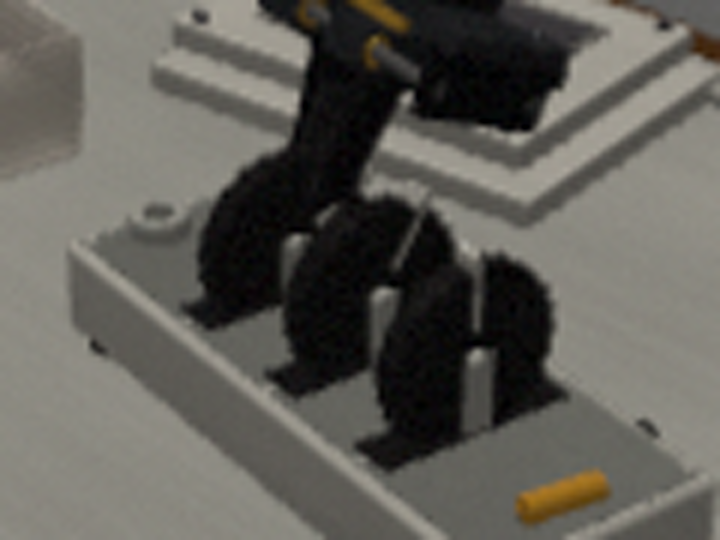

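The pinch hides the left wheel's rib except for a glint near (330,212), which fits about setting 5. I'll ease off, open and back out.

>>> step_arm(steps=[[0.0025, 0, -0.006, 0, 0, 0, 1], [0.0025, 0, -0.006, 0, 0, 0, 0.4], [0.0025, 0, -0.006, 0, 0, 0, 0], [0.0025, 0, -0.006, 0, 0, 0, 0], [0.0025, 0, -0.006, 0, 0, 0, 0], [0.0025, 0, -0.1, 0, 0, 0, 0], [0.0025, 0, -0.22, 0, 0, 0, 0], [0.0025, 0, -0.22, 0, 0, 0, 0]])

```text
time_s: 6.13
position: [0.639, 0.1042, 0.1911]
tcp_rot: [[-0.912, 0.14, -0.386], [0.128, 0.99, 0.057], [0.39, 0.002, -0.921]]
force: [1.0, -0.1, 1.8]
opening: 0.492
grasp_force: 0.0
```

```bash
python3 st.py 0 .092 .108 15
python3 - <<'E'
from h import *
c,s=snap('side','s3.png');w,sw=snap('wrist','w3.png')
a=cv2.resize(c['image'][174:244,228:318,::-1],None,fx=4.4,fy=4.4,interpolation=cv2.INTER_CUBIC)
b=cv2.resize(w['image'][:,:,::-1],(396,297))
o=np.zeros((600,800,3),np.uint8);o[:a.shape[0],:a.shape[1]]=a;o[:297,400:796]=b
cv2.imwrite('pics/m3.png',o[:310])
E
```

```text
F box xyz 1.02 0.07 1.85 mom [ 0.05 -0.26  0.  ] grip 0.0 0.4919458948970522
pos rel axle mm 53.4 69.9 99.1 tilt 23.0 j [ -2.  45.  65.   3.  93. -84.]
pos [0.639  0.1042 0.1911] step [ 0.0845 -0.2332  0.0163] [ 0.004  -0.1768 -0.0025] t 6.1333
```

View pics/m3.png

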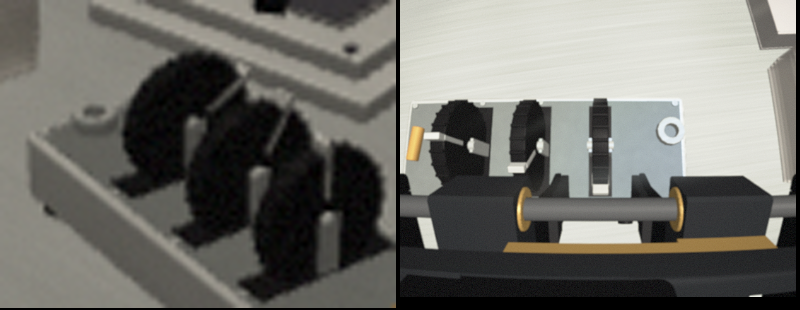

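The left wheel's line now runs from (210,112) to (243,75) in the side crop. I'll measure that angle, plus a wrist ray through the rib at (600,188).

```bash
cat > ang.py <<'E'
from h import *
def side(y,ps,d,sd):
    q=[]
    for p in ps:
        o,v=ray(d,sd,p); dd=(M0+BY*(y-.007))@BY; P=o+v*((dd-o@BY)/(v@BY)); q.append([(P-M0)@BX*1e3,(P[2]-.056)*1e3])
    a=np.subtract(q[1],q[0]); return np.round(q,1).tolist(),np.degrees(np.arctan2(a[1],-a[0])).round(1)
def wr(y,p,c,s):
    for h in(.033,.039):
        o,v=ray(c,s,p); A=M0+BY*y+np.array([0,0,h]); ox,oz=(o-A)@BX,o[2]-A[2]; vx,vz=v@BX,v[2]
        t=min(np.roots([vx*vx+vz*vz,2*(ox*vx+oz*vz),ox*ox+oz*oz-.051**2]).real)
        print('wrist',h,np.degrees(np.arctan2(oz+vz*t,-ox-vx*t)).round(1))
E
python3 - <<'E'
from ang import *
d,sd=load('s3.png'); k=lambda p:(np.array(p)-1.7)/4.4+[228,174]
print(side(.07,[k((210,112)),k((243,75))],d,sd)); print(side(0,[k((275,148)),k((290,97))],d,sd)); print(side(-.07,[k((328,200)),k((326,150))],d,sd))
w,sw=load('w3.png'); g=560/396
for y,p in[(.07,(600,188)),(0,(516,167)),(-.07,(432,136))]: wr(y,np.array([p[0]-400,p[1]])*g,w,sw)
E
```

```text
([[17.3, 39.6], [43.7, 58.6]], np.float64(144.1))
([[17.4, 46.7], [28.2, 79.7]], np.float64(108.2))
([[4.2, 49.6], [1.3, 85.4]], np.float64(85.4))
wrist 0.033 145.3
wrist 0.039 145.2
wrist 0.033 118.9
wrist 0.039 119.4
wrist 0.033 89.0
wrist 0.039 90.4
```

```bash
sed -i 's/^M0=.*/M0=np.array([.5765,.0423,.056])-.0015*BX/' h.py; python3 st.py 0 .091 .103 57
python3 - <<'E'
from ang import *
w,sw=load('w3.png'); g=cv2.cvtColor(w['image'],cv2.COLOR_RGB2GRAY)
x0,y0=265,245
n,l,st,ce=cv2.connectedComponentsWithStats((g[y0:290,x0:305]>190).astype(np.uint8))
for k in range(1,n):
    if st[k][4]>30:
        print(st[k],ce[k]+[x0,y0]); wr(.07,ce[k]+[x0,y0],w,sw)
E
```

```text
F box xyz -0.61 -0.6 -0.89 mom [ 0.   -0.23 -0.03] grip 0.0 0.49809329151442355
pos rel axle mm 50.9 69.7 95.9 tilt 23.5 j [ -2.  45.  66.   3.  93. -84.]
pos [0.6351 0.1046 0.1869] step [-0.1616 -0.2323  0.0741] [ 0.0036  0.7452 -0.0015] t 6.2333
[  8  16  22  13 273] [283.07692308 266.95604396]
wrist 0.033 150.0
wrist 0.039 149.8
```

>>> step_arm(steps=[[-0.03, -0.04, 0.005, 0, 0.15, 0, 0], [-0.07, -0.1, 0.02, 0, 0.3, 0, 0], [-0.11, -0.17, 0.04, 0, 0.45, 0, 0], [-0.15, -0.232, 0.07, 0, 0.6, 0, 0], [-0.1615, -0.232, 0.074, 0, 0.745, 0, 0], [-0.1615, -0.232, 0.074, 0, 0.745, 0, 0], [-0.1615, -0.232, 0.074, 0, 0.745, 0, 0]])

```text
time_s: 6.82
position: [0.6576, 0.0309, 0.1404]
tcp_rot: [[-0.53, 0.141, -0.836], [0.074, 0.99, 0.119], [0.845, 0.001, -0.535]]
force: [-0.1, -0.1, -0.2]
opening: 0.5
grasp_force: 0.0
```

```bash
python3 st.py 0 .091 .048 57
```

```text
F box xyz -0.09 -0.13 -0.24 mom [-0.06 -0.43  0.01] grip 0.0 0.499636233378977
pos rel axle mm 83.4 -0.1 49.4 tilt 57.6 j [ -7.  67.  39.   1. 132. -89.]
pos [0.6576 0.0309 0.1404] step [ 1.14e-02 -1.00e-04  1.63e-01] [ 0.0043 -0.0142 -0.0008] t 6.8167
```

>>> step_arm(steps=[[0.011, 0, 0.06, 0, -0.01, 0, 0], [0.011, 0, 0.12, 0, -0.01, 0, 0], [0.011, 0, 0.163, 0, -0.01, 0, 0], [0.011, 0, 0.163, 0, -0.01, 0, 0.3], [0.011, 0, 0.163, 0, -0.01, 0, 0.5], [0.011, 0, 0.163, 0, -0.01, 0, 0.7], [0.011, 0, 0.163, 0, -0.01, 0, 1], [0.011, 0, 0.163, 0, -0.01, 0, 1]])

```text
time_s: 7.48
position: [0.6181, 0.0369, 0.1234]
tcp_rot: [[-0.546, 0.14, -0.826], [0.076, 0.99, 0.117], [0.834, 0.001, -0.552]]
force: [-0.8, -0.4, -0.3]
opening: 0.206
grasp_force: 0.0
```

>>> step_arm(steps=[[0, 0, 0, 0, 0, 0, 1], [0, 0, 0, 0, 0, 0, 1], [0, 0, 0, 0, 0, 0, 1]])

```text
time_s: 7.73
position: [0.6178, 0.0367, 0.1222]
tcp_rot: [[-0.545, 0.14, -0.826], [0.076, 0.99, 0.118], [0.835, 0.001, -0.551]]
force: [2.5, 0.9, 0.1]
opening: 0.156
grasp_force: 30.0
```

```bash
python3 st.py 0 .091 .048 57
```

```text
F box xyz 2.35 1.24 0.15 mom [-0.05 -0.68 -0.04] grip 30.000659823417664 0.15558479010048754
pos rel axle mm 43.2 0.2 31.2 tilt 56.6 j [ -7.  64.  49.   1. 123. -89.]
pos [0.6178 0.0367 0.1222] step [-0.0087 -0.0006  0.0174] [ 0.004   0.0091 -0.0004] t 7.7333
```

```bash
python3 st.py 0 .091 .049 30; python3 rot.py 0 .091 -9 -18 -27
```

```text
F box xyz 2.35 1.24 0.15 mom [-0.05 -0.68 -0.04] grip 30.000659823417664 0.15558479010048754
pos rel axle mm 43.2 0.2 31.2 tilt 56.6 j [ -7.  64.  49.   1. 123. -89.]
pos [0.6178 0.0367 0.1222] step [ 0.0655 -0.0007  0.0314] [ 0.0039 -0.5909 -0.0014] t 7.7333
q [-0.0023  0.      0.0532]
-9 [ 0.0277 -0.      0.0034] [-1.e-04 -2.e-01 -6.e-04]
-18 [ 0.0544 -0.0001  0.011 ] [-1.0e-04 -4.0e-01 -1.3e-03]
-27 [ 0.0797 -0.0001  0.0228] [-2.0e-04 -6.0e-01 -1.9e-03]
```

>>> step_arm(steps=[[0, 0, 0, 0, 0, 0, 0.3], [0, 0, 0, 0, 0, 0, 0.3], [0, 0, 0, 0, 0, 0, 0.3], [0.028, 0, 0.0, 0, -0.148, 0, 0.3], [0.05, 0, 0.01, 0, -0.296, 0, 0.3], [0.062, 0, 0.022, 0, -0.444, 0, 0.3], [0.0655, 0, 0.031, 0, -0.59, 0, 0.3], [0.0655, 0, 0.031, 0, -0.59, 0, 0.3]])

```text
time_s: 8.4
position: [0.5956, 0.0404, 0.1368]
tcp_rot: [[-0.857, 0.139, -0.497], [0.12, 0.99, 0.071], [0.502, 0.001, -0.865]]
force: [-1.4, 0.8, -0.1]
opening: 0.351
grasp_force: 0.0
```

>>> step_arm(steps=[[0, 0, 0, 0, 0, 0, 0.5], [0, 0, 0, 0, 0, 0, 0.7], [0, 0, 0, 0, 0, 0, 1], [0, 0, 0, 0, 0, 0, 1], [0, 0, 0, 0, 0, 0, 1], [0, 0, 0, 0, 0, 0, 1]])

```text
time_s: 8.9
position: [0.5997, 0.0393, 0.1327]
tcp_rot: [[-0.856, 0.14, -0.497], [0.121, 0.99, 0.072], [0.502, 0.001, -0.865]]
force: [0.7, 0.8, -0.0]
opening: 0.157
grasp_force: 30.0
```

```bash
python3 st.py 0 .091 .049 30
```

```text
F box xyz 0.54 0.86 -0.01 mom [ 0.05 -0.54  0.02] grip 30.00006526348443 0.15695267981787073
pos rel axle mm 24.8 0.2 41.7 tilt 30.1 j [ -7.  49.  70.   1.  92. -89.]
pos [0.5997 0.0393 0.1327] step [ 0.0022 -0.0007 -0.0014] [ 0.0032 -0.0031 -0.0022] t 8.9
```

>>> step_arm(steps=[[-0.002, 0, 0.003, 0, 0, 0, 1], [-0.0035, 0, 0.006, 0, 0, 0, 1], [-0.005, 0, 0.009, 0, 0, 0, 1], [-0.005, 0, 0.009, 0, 0, 0, 1], [-0.005, 0, 0.009, 0, 0, 0, 1]])

```text
time_s: 9.32
position: [0.5995, 0.0393, 0.1308]
tcp_rot: [[-0.857, 0.14, -0.495], [0.121, 0.99, 0.071], [0.5, 0.001, -0.866]]
force: [3.6, -0.1, -0.4]
opening: 0.157
grasp_force: 30.0
```

```bash
python3 st.py 0 .091 .049 30|head -2
```

```text
F box xyz 3.58 0.39 -0.35 mom [-0.05 -0.85  0.  ] grip 30.00038791054976 0.15741061293658995
pos rel axle mm 24.7 0.2 39.8 tilt 30.0 j [ -7.  49.  70.   1.  91. -89.]
```

>>> step_arm(steps=[[-0.0015, 0, 0.003, 0, 0, 0, 1], [-0.0035, 0, 0.006, 0, 0, 0, 1], [-0.0035, 0, 0.006, 0, 0, 0, 1], [-0.0035, 0, 0.006, 0, 0, 0, 1]])

```text
time_s: 9.65
position: [0.5995, 0.0393, 0.1291]
tcp_rot: [[-0.857, 0.14, -0.495], [0.121, 0.99, 0.071], [0.5, 0.001, -0.866]]
force: [5.2, -0.4, 4.2]
opening: 0.155
grasp_force: 30.0
```

```bash
python3 st.py 0 .091 .049 30|head -2
```

```text
F box xyz 5.25 0.29 4.25 mom [-0.1  -0.65  0.06] grip 30.00088281729404 0.15452139390245295
pos rel axle mm 24.7 0.2 38.1 tilt 30.0 j [ -7.  49.  70.   1.  91. -89.]
```

>>> step_arm(steps=[[-0.002, 0, 0.003, 0, 0, 0, 1], [-0.004, 0, 0.006, 0, 0, 0, 1], [-0.006, 0, 0.0085, 0, 0, 0, 1], [-0.0075, 0, 0.011, 0, 0, 0, 1], [-0.0075, 0, 0.011, 0, 0, 0, 1], [-0.0075, 0, 0.011, 0, 0, 0, 1]])

```text
time_s: 10.15
position: [0.5996, 0.0393, 0.1259]
tcp_rot: [[-0.857, 0.14, -0.496], [0.121, 0.99, 0.071], [0.501, 0.001, -0.865]]
force: [4.9, -0.2, 8.0]
opening: 0.158
grasp_force: 30.0
```

```bash
python3 st.py 0 .091 .049 30|head -2
```

```text
F box xyz 4.84 0.47 7.99 mom [-0.05 -0.44 -0.  ] grip 30.00149908799358 0.1580918187382881
pos rel axle mm 24.8 0.2 34.9 tilt 30.1 j [ -7.  49.  70.   1.  91. -89.]
```

>>> step_arm(steps=[[-0.002, 0, 0.003, 0, 0, 0, 1], [-0.004, 0, 0.006, 0, 0, 0, 1], [-0.005, 0, 0.0087, 0, 0, 0, 1], [-0.005, 0, 0.0087, 0, 0, 0, 1], [-0.005, 0, 0.0087, 0, 0, 0, 1]])

```text
time_s: 10.57
position: [0.5996, 0.0393, 0.1237]
tcp_rot: [[-0.857, 0.14, -0.496], [0.121, 0.99, 0.071], [0.501, 0.001, -0.865]]
force: [5.2, -0.5, 11.7]
opening: 0.16
grasp_force: 30.0
```

```bash
python3 st.py 0 .091 .049 30|head -2; python3 rot.py 0 .082 -6 -12 -18 -24
```

```text
F box xyz 5.22 0.24 11.71 mom [-0.02 -0.08  0.02] grip 30.002228105931863 0.1597522414839399
pos rel axle mm 24.8 0.2 32.7 tilt 30.1 j [ -7.  49.  70.   1.  91. -89.]
q [0.0006 0.     0.0485]
-6 [ 0.0169 -0.      0.0007] [-0.0002 -0.1333 -0.0003]
-12 [ 0.0337 -0.0001  0.0031] [-0.0004 -0.2667 -0.0006]
-18 [ 0.0501 -0.0001  0.0073] [-0.0007 -0.4    -0.001 ]
-24 [ 0.0659 -0.0001  0.0132] [-0.0009 -0.5333 -0.0013]
```

>>> step_arm(steps=[[0.0085, 0, 0.0002, 0, -0.067, 0, 1], [0.017, 0, 0.0007, 0, -0.133, 0, 1], [0.025, 0, 0.0018, 0, -0.2, 0, 1], [0.0337, 0, 0.003, 0, -0.267, 0, 1], [0.0337, 0, 0.003, 0, -0.267, 0, 1], [0.0337, 0, 0.003, 0, -0.267, 0, 1]])

```text
time_s: 11.07
position: [0.5901, 0.0407, 0.1283]
tcp_rot: [[-0.942, 0.14, -0.306], [0.133, 0.99, 0.044], [0.309, 0.001, -0.951]]
force: [2.6, -0.4, 11.4]
opening: 0.16
grasp_force: 30.0
```

```bash
python3 st.py 0 .082 .049 30|head -2; python3 rot.py 0 .082 -6 -12 -18 -24
```

```text
F box xyz 2.65 -0.08 11.43 mom [-0.01 -0.14  0.05] grip 30.000907607601448 0.1596838749239464
pos rel axle mm 15.2 0.3 46.3 tilt 18.0 j [ -7.  43.  80.   0.  75. -89.]
q [0.0001 0.     0.0487]
-6 [ 0.017  -0.      0.0008] [-0.0003 -0.1333 -0.0002]
-12 [ 0.0338 -0.0001  0.0035] [-0.0005 -0.2667 -0.0004]
-18 [ 0.0502 -0.0001  0.0078] [-0.0008 -0.4    -0.0007]
-24 [ 0.0661 -0.0001  0.0139] [-0.001  -0.5333 -0.0009]
```

>>> step_arm(steps=[[0.0085, 0, 0.0002, 0, -0.067, 0, 1], [0.017, 0, 0.0008, 0, -0.133, 0, 1], [0.0338, 0, 0.0035, 0, -0.267, 0, 1], [0.0502, 0, 0.0078, 0, -0.4, 0, 1], [0.0661, 0, 0.0139, 0, -0.533, 0, 1], [0.0661, 0, 0.0139, 0, -0.533, 0, 1], [0.0661, 0, 0.0139, 0, -0.533, 0, 1]])

```text
time_s: 11.65
position: [0.5669, 0.0439, 0.129]
tcp_rot: [[-0.985, 0.139, 0.098], [0.139, 0.99, -0.013], [-0.099, 0.001, -0.995]]
force: [-2.8, 0.2, 9.9]
opening: 0.158
grasp_force: 30.0
```

```bash
python3 st.py 0 .082 .049 30|head -2; python3 rot.py 0 .082 -6 -12 -18 -24
```

```text
F box xyz -2.84 -0.14 9.92 mom [-0.04  0.38  0.08] grip 30.00238471720877 0.15779859475767644
pos rel axle mm -8.3 0.3 47.0 tilt -5.7 j [ -7.  34. 100.  -0.  40. -89.]
q [-0.0036  0.      0.0476]
-6 [ 0.0165 -0.      0.0021] [-2.000e-04 -1.333e-01 -1.000e-04]
-12 [ 0.0328 -0.0001  0.0059] [-5.000e-04 -2.667e-01 -1.000e-04]
-18 [ 0.0485 -0.0001  0.0115] [-7.e-04 -4.e-01 -2.e-04]
-24 [ 0.0636 -0.0001  0.0186] [-1.000e-03 -5.333e-01 -2.000e-04]
```

>>> step_arm(steps=[[0.0003, 0, 0.0035, 0, 0, 0, 1], [0.0088, 0, 0.0045, 0, -0.067, 0, 1], [0.0168, 0, 0.0055, 0, -0.133, 0, 1], [0.033, 0, 0.0095, 0, -0.267, 0, 1], [0.049, 0, 0.015, 0, -0.4, 0, 1], [0.049, 0, 0.015, 0, -0.4, 0, 1], [0.049, 0, 0.015, 0, -0.4, 0, 1]])

```text
time_s: 12.23
position: [0.5509, 0.0462, 0.1212]
tcp_rot: [[-0.909, 0.139, 0.394], [0.128, 0.99, -0.055], [-0.398, 0.001, -0.918]]
force: [-6.3, 1.5, 13.1]
opening: 0.158
grasp_force: 30.0
```

```bash
python3 st.py 0 .081 .049 30|head -2; python3 rot.py 0 .081 -4
```

```text
F box xyz -6.49 0.63 13.11 mom [0.06 0.5  0.09] grip 29.99979149317369 0.15808895015081975
pos rel axle mm -24.4 0.4 40.2 tilt -23.4 j [ -6.  33. 115.  -4.   9. -85.]
q [-0.0064  0.      0.0466]
-4 [ 0.0108 -0.      0.0019] [-0.0002 -0.0889  0.    ]
```

>>> step_arm(steps=[[-0.002, 0, -0.0045, 0, 0, 0, 1], [-0.002, 0, -0.0045, 0, 0, 0, 0.3], [-0.002, 0, -0.0045, 0, 0, 0, 0.3], [-0.002, 0, -0.0045, 0, 0, 0, 0.3], [-0.002, 0, -0.0045, 0, 0, 0, 0.3], [-0.014, 0, -0.03, 0, 0, 0, 0.3], [-0.014, 0, -0.03, 0, 0, 0, 0.3]])

```text
time_s: 12.82
position: [0.5567, 0.0454, 0.1329]
tcp_rot: [[-0.905, 0.14, 0.402], [0.128, 0.99, -0.056], [-0.406, 0.001, -0.914]]
force: [0.3, 0.2, 0.1]
opening: 0.344
grasp_force: 0.0
```

```bash
python3 st.py 0 .091 .049 18
python3 - <<'E'
from ang import *
w,sw=snap('wrist','w4.png'); a=w['image'][:,:,::-1]
d,_=snap('side','s4.png')
b=cv2.resize(d['image'][164:254,223:343,::-1],None,fx=4,fy=4,interpolation=cv2.INTER_CUBIC)
g=cv2.cvtColor(w['image'],cv2.COLOR_RGB2GRAY)
for y,h in((0,.035),):
  for an in (30,45,60,75,90,105,120):
    p=axle(0,.091)+.053*(-np.cos(np.radians(an))*BX+np.array([0,0,np.sin(np.radians(an))])); u=proj(w,sw,p); i=np.round(u).astype(int)
    print(an,u.round(0),g[max(i[1]-2,0):i[1]+3,i[0]-2:i[0]+3].mean().round(0) if 0<i[1]<420 else '')
o=np.zeros((420,800,3),np.uint8);o[:,:400]=a[:,140:540];o[:360,400:]=b[:,:400];cv2.imwrite('pics/m4.png',o)
E
```

```text
F box xyz 0.28 0.22 0.1 mom [0.06 0.21 0.02] grip 0.0 0.3442016154949272
pos rel axle mm -18.5 0.4 41.9 tilt -23.9 j [ -7.  31. 114.  -3.  11. -86.]
pos [0.5567 0.0454 0.1329] step [-0.1088 -0.001   0.0313] [ 0.0015  0.9318 -0.0034] t 12.8167
30 [282. 217.] 34.0
45 [282. 251.] 76.0
60 [282. 286.] 78.0
75 [282. 316.] 38.0
90 [282. 337.] 82.0
105 [282. 350.] 95.0
120 [282. 354.] 95.0
```

>>> step_arm(steps=[[-0.02, 0, -0.002, 0, 0.155, 0, 0.3], [-0.04, 0, -0.001, 0, 0.31, 0, 0.3], [-0.058, 0, 0.002, 0, 0.465, 0, 0.3], [-0.077, 0, 0.009, 0, 0.62, 0, 0.3], [-0.094, 0, 0.02, 0, 0.775, 0, 0.3], [-0.109, 0, 0.031, 0, 0.93, 0, 0.3], [-0.109, 0, 0.031, 0, 0.93, 0, 0.3], [-0.109, 0, 0.031, 0, 0.93, 0, 0.7]])

```text
time_s: 13.58
position: [0.5917, 0.04, 0.1354]
tcp_rot: [[-0.942, 0.141, -0.305], [0.133, 0.99, 0.044], [0.309, 0.001, -0.951]]
force: [0.0, -0.7, 0.5]
opening: 0.322
grasp_force: 0.0
```

>>> step_arm(steps=[[0, 0, 0, 0, 0, 0, 0.8], [0, 0, 0, 0, 0, 0, 1], [0, 0, 0, 0, 0, 0, 1], [0, 0, 0, 0, 0, 0, 1], [0, 0, 0, 0, 0, 0, 1]])

```text
time_s: 14.0
position: [0.5882, 0.041, 0.1372]
tcp_rot: [[-0.941, 0.14, -0.307], [0.132, 0.99, 0.044], [0.31, 0.001, -0.951]]
force: [-1.3, -0.5, -0.3]
opening: 0.157
grasp_force: 30.0
```

```bash
python3 st.py 0 .091 .049 18
python3 - <<'E'
from h import *
w,sw=snap('wrist','w5.png'); g=cv2.cvtColor(w['image'],cv2.COLOR_RGB2GRAY)
for an in range(20,125,5):
    p=axle(0,.091)+.051*(-np.cos(np.radians(an))*BX+np.array([0,0,np.sin(np.radians(an))])); u=proj(w,sw,p); i=np.round(u).astype(int)
    print(an,u.round(0),g[max(i[1]-1,0):i[1]+2,i[0]-3:i[0]+4].mean().round(0) if 0<i[1]<420 else '',end=' | ')
E
```

```text
F box xyz -1.19 -0.65 -0.31 mom [-0.03  0.12  0.  ] grip 29.999835306080058 0.15656297369267566
pos rel axle mm 13.3 0.3 46.2 tilt 18.1 j [ -7.  42.  80.   0.  76. -89.]
pos [0.5882 0.041  0.1372] step [-0.0056 -0.001  -0.0032] [ 0.0021 -0.0018 -0.0023] t 14.0
20 [282. 160.] 244.0 | 25 [282. 162.] 243.0 | 30 [282. 164.] 242.0 | 35 [282. 168.] 201.0 | 40 [282. 172.] 66.0 | 45 [282. 178.] 53.0 | 50 [282. 184.] 35.0 | 55 [282. 191.] 51.0 | 60 [282. 199.] 246.0 | 65 [282. 208.] 189.0 | 70 [282. 218.] 43.0 | 75 [282. 228.] 54.0 | 80 [282. 238.] 72.0 | 85 [282. 249.] 83.0 | 90 [282. 260.] 71.0 | 95 [282. 271.] 67.0 | 100 [282. 281.] 82.0 | 105 [282. 292.] 123.0 | 110 [282. 301.] 122.0 | 115 [282. 310.] 96.0 | 120 [282. 318.] 36.0 |
```

>>> step_arm(steps=[[-0.001, 0, 0.003, 0, 0, 0, 1], [-0.002, 0, 0.006, 0, 0, 0, 1], [-0.003, 0, 0.0095, 0, 0, 0, 1], [-0.004, 0, 0.0127, 0, 0, 0, 1], [-0.004, 0, 0.0127, 0, 0, 0, 1], [-0.004, 0, 0.0127, 0, 0, 0, 1]])

```text
time_s: 14.55
position: [0.5884, 0.0409, 0.133]
tcp_rot: [[-0.941, 0.14, -0.308], [0.133, 0.99, 0.045], [0.312, 0.001, -0.95]]
force: [-4.9, -0.4, 4.6]
opening: 0.158
grasp_force: 30.0
```

```bash
python3 st.py 0 .091 .049 18|head -2
```

```text
F box xyz -4.76 -1.07 4.58 mom [0.11 1.08 0.09] grip 30.000350241316482 0.15760475628853363
pos rel axle mm 13.5 0.3 42.0 tilt 18.2 j [ -7.  43.  80.   0.  75. -89.]
```

>>> step_arm(steps=[[0.0016, 0, 0.0005, 0, 0, 0, 1], [0.0006, 0, 0.0035, 0, 0, 0, 1], [-0.0005, 0, 0.007, 0, 0, 0, 1], [-0.0015, 0, 0.01, 0, 0, 0, 1], [-0.0015, 0, 0.01, 0, 0, 0, 1], [-0.0015, 0, 0.01, 0, 0, 0, 1]])

```text
time_s: 15.05
position: [0.5884, 0.0409, 0.1305]
tcp_rot: [[-0.941, 0.14, -0.307], [0.133, 0.99, 0.045], [0.311, 0.001, -0.951]]
force: [-5.4, 0.3, 7.9]
opening: 0.154
grasp_force: 30.0
```

```bash
python3 st.py 0 .091 .049 18|head -2
```

```text
F box xyz -5.37 -0.49 7.89 mom [0.12 1.31 0.08] grip 30.00092120608315 0.1537252128088782
pos rel axle mm 13.5 0.3 39.5 tilt 18.1 j [ -7.  43.  80.   0.  75. -89.]
```

>>> step_arm(steps=[[0.0028, 0, 0.001, 0, 0, 0, 1], [0.0018, 0, 0.004, 0, 0, 0, 1], [0.0007, 0, 0.0075, 0, 0, 0, 1], [-0.0003, 0, 0.0105, 0, 0, 0, 1], [-0.0003, 0, 0.0105, 0, 0, 0, 1], [-0.0003, 0, 0.0105, 0, 0, 0, 1]])

```text
time_s: 15.55
position: [0.5883, 0.041, 0.1283]
tcp_rot: [[-0.942, 0.14, -0.305], [0.133, 0.99, 0.044], [0.309, 0.001, -0.951]]
force: [-4.1, 0.6, 9.9]
opening: 0.16
grasp_force: 30.0
```

```bash
python3 st.py 0 .091 .049 18|head -2; python3 rot.py 0 .081 -6 -12 -18 -24 -32
```

```text
F box xyz -4.18 -0.01 9.87 mom [0.11 1.41 0.03] grip 30.00159602961503 0.16040079936638993
pos rel axle mm 13.4 0.3 37.3 tilt 18.0 j [ -7.  43.  80.   0.  75. -89.]
q [-0.0019  0.      0.0491]
-6 [ 0.0171 -0.      0.0016] [-0.0003 -0.1333 -0.0003]
-12 [ 0.0339 -0.0001  0.0049] [-0.0005 -0.2667 -0.0005]
-18 [ 0.0503 -0.0001  0.01  ] [-0.0008 -0.4    -0.0008]
-24 [ 0.0661 -0.0002  0.0167] [-0.0011 -0.5333 -0.0011]
-32 [ 0.0858 -0.0002  0.0282] [-0.0015 -0.7111 -0.0014]
```

>>> step_arm(steps=[[-0.001, 0, 0.003, 0, 0, 0, 1], [-0.0015, 0, 0.0048, 0, 0, 0, 1], [0.007, 0, 0.005, 0, -0.067, 0, 1], [0.0155, 0, 0.0064, 0, -0.133, 0, 1], [0.024, 0, 0.008, 0, -0.2, 0, 1], [0.0325, 0, 0.0095, 0, -0.267, 0, 1], [0.0325, 0, 0.0095, 0, -0.267, 0, 1], [0.0325, 0, 0.0095, 0, -0.267, 0, 1]])

```text
time_s: 16.22
position: [0.5792, 0.0422, 0.1294]
tcp_rot: [[-0.985, 0.14, -0.098], [0.139, 0.99, 0.015], [0.099, 0.001, -0.995]]
force: [-4.3, 0.1, 10.9]
opening: 0.154
grasp_force: 30.0
```

```bash
python3 st.py 0 .081 .049 18|head -2; python3 rot.py 0 .081 -6 -12 -21
```

```text
F box xyz -4.29 -0.45 10.87 mom [-0.04  1.12  0.08] grip 30.002386537380517 0.1540840538812142
pos rel axle mm 4.2 0.3 48.4 tilt 5.7 j [ -7.  38.  90.   0.  58. -89.]
q [-0.0007  0.      0.0485]
-6 [ 0.0169 -0.      0.0011] [-0.0003 -0.1333 -0.0002]
-12 [ 0.0336 -0.0001  0.004 ] [-0.0006 -0.2667 -0.0003]
-21 [ 0.0578 -0.0001  0.0115] [-0.001  -0.4667 -0.0006]
```

>>> step_arm(steps=[[0.0085, 0, 0.0005, 0, -0.067, 0, 1], [0.017, 0, 0.001, 0, -0.133, 0, 1], [0.0336, 0, 0.004, 0, -0.267, 0, 1], [0.046, 0, 0.0075, 0, -0.367, 0, 1], [0.0578, 0, 0.0115, 0, -0.467, 0, 1], [0.0578, 0, 0.0115, 0, -0.467, 0, 1], [0.0578, 0, 0.0115, 0, -0.467, 0, 1]])

```text
time_s: 16.8
position: [0.5625, 0.0446, 0.1275]
tcp_rot: [[-0.954, 0.14, 0.265], [0.135, 0.99, -0.036], [-0.267, 0.001, -0.964]]
force: [-4.6, -0.3, 9.4]
opening: 0.158
grasp_force: 30.0
```

```bash
python3 st.py 0 .081 .049 18|head -2; python3 rot.py 0 .081 -4
cat > rib.py <<'E'
from h import *
import sys
i,z,f=float(sys.argv[1]),float(sys.argv[2]),sys.argv[3]
w,sw=snap('wrist',f); g=cv2.cvtColor(w['image'],cv2.COLOR_RGB2GRAY)
for an in range(15,170,5):
    u=proj(w,sw,axle(i,z)+.051*(-np.cos(np.radians(an))*BX+np.array([0,0,np.sin(np.radians(an))]))); k=np.round(u).astype(int)
    if 2<k[1]<418 and 4<k[0]<555: print(an,k,int(g[k[1]-1:k[1]+2,k[0]-3:k[0]+4].mean()),end=' | ')
E
python3 rib.py 0 .081 w6.png
```

```text
F box xyz -4.52 -0.91 9.38 mom [-0.01  0.6   0.02] grip 30.004284102469683 0.15780099857427765
pos rel axle mm -12.7 0.3 46.5 tilt -15.5 j [ -7.  32. 108.  -1.  25. -88.]
q [0.0002 0.     0.0482]
-4 [ 0.0112 -0.      0.0004] [-0.0002 -0.0889 -0.0001]
15 [282 178] 38 | 20 [282 185] 30 | 25 [282 193] 130 | 30 [282 201] 233 | 35 [282 210] 231 | 40 [282 220] 39 | 45 [282 231] 47 | 50 [282 242] 62 | 55 [282 252] 74 | 60 [282 263] 65 | 65 [282 274] 70 | 70 [282 284] 74 | 75 [282 294] 111 | 80 [282 303] 130 | 85 [282 312] 91 | 90 [282 320] 39 | 95 [282 326] 52 | 100 [282 332] 37 | 105 [282 337] 53 | 110 [282 340] 169 | 115 [282 343] 211 | 120 [282 345] 128 | 125 [282 346] 101 | 130 [282 346] 101 | 135 [282 346] 101 | 140 [282 344] 172 | 145 [282 342] 230 | 150 [282 340] 169 | 155 [282 337] 53 | 160 [282 333] 38 | 165 [282 329] 45 |
```

>>> step_arm(steps=[[0, 0, 0, 0, 0, 0, 0.3], [0, 0, 0, 0, 0, 0, 0.2], [0, 0, 0, 0, 0, 0, 0], [0, 0, 0, 0, 0, 0, 0], [0, 0, -0.1, 0, 0, 0, 0], [0, 0, -0.2, 0, 0, 0, 0], [0, 0, -0.2, 0, 0, 0, 0]])

```text
time_s: 17.43
position: [0.5471, 0.047, 0.1873]
tcp_rot: [[-0.954, 0.14, 0.265], [0.135, 0.99, -0.036], [-0.267, 0.002, -0.964]]
force: [-0.1, 0.4, -0.1]
opening: 0.488
grasp_force: 0.0
```

```bash
python3 rib.py 0 .091 w7.png; python3 st.py -1 .094 .103 -15
```

```text
15 [281 166] 33 | 20 [281 171] 40 | 25 [281 176] 179 | 30 [281 183] 243 | 35 [281 189] 229 | 40 [281 197] 38 | 45 [281 204] 50 | 50 [281 212] 45 | 55 [281 220] 57 | 60 [281 228] 63 | 65 [281 236] 78 | 70 [281 244] 70 | 75 [281 252] 84 | 80 [281 259] 77 | 85 [281 266] 69 | 90 [281 272] 58 | 95 [282 278] 62 | 100 [282 283] 69 | 105 [282 287] 88 | 110 [282 291] 101 | 115 [282 294] 110 | 120 [282 296] 114 | 125 [282 298] 121 | 130 [282 299] 124 | 135 [282 299] 124 | 140 [282 299] 124 | 145 [282 298] 121 | 150 [282 297] 117 | 155 [282 295] 111 | 160 [282 293] 108 | 165 [282 290] 98 | F box xyz 0.39 -0.9 0.43 mom [0.05 0.18 0.02] grip 0.0 0.4908001580815628
pos rel axle mm -28.5 70.5 91.8 tilt -15.4 j [ -7.  25. 107.  -1.  32. -88.]
pos [0.5469 0.0469 0.1858] step [-0.0132 -0.235  -0.0233] [ 0.001   0.0088 -0.0034] t 17.4833
```

>>> step_arm(steps=[[-0.01, -0.06, -0.023, 0, 0, 0, 0], [-0.013, -0.15, -0.023, 0, 0.005, -0.003, 0], [-0.013, -0.235, -0.023, 0, 0.005, -0.003, 0], [-0.013, -0.235, -0.023, 0, 0.005, -0.003, 0], [-0.013, -0.235, -0.023, 0, 0.005, -0.003, 0]])

```text
time_s: 17.9
position: [0.5373, -0.0243, 0.1901]
tcp_rot: [[-0.957, 0.141, 0.252], [0.136, 0.99, -0.035], [-0.255, 0.001, -0.967]]
force: [0.4, 0.6, 0.4]
opening: 0.502
grasp_force: 0.0
```

```bash
python3 rib.py -1 .094 w8.png; python3 st.py -1 .094 .05 -15
```

```text
15 [285 167] 50 | 20 [285 172] 27 | 25 [285 178] 41 | 30 [285 184] 33 | 35 [285 191] 53 | 40 [285 198] 35 | 45 [285 205] 36 | 50 [285 213] 45 | 55 [285 221] 53 | 60 [285 229] 55 | 65 [285 237] 82 | 70 [285 245] 84 | 75 [285 253] 81 | 80 [285 260] 77 | 85 [285 267] 149 | 90 [285 273] 242 | 95 [285 279] 177 | 100 [285 284] 73 | 105 [285 289] 94 | 110 [285 293] 106 | 115 [285 296] 113 | 120 [285 298] 118 | 125 [285 300] 125 | 130 [285 301] 127 | 135 [285 301] 127 | 140 [285 301] 127 | 145 [285 300] 125 | 150 [285 299] 122 | 155 [285 297] 115 | 160 [285 295] 110 | 165 [285 292] 103 | F box xyz 0.58 0.42 -1.27 mom [ 0.03  0.12 -0.03] grip 0.0 0.4963856423554003
pos rel axle mm -28.5 -0.5 96.1 tilt -14.7 j [ -15.   24.  108.    4.   33. -100.]
pos [ 0.5371 -0.0234  0.1901] step [-0.0095  0.0017  0.1674] [ 0.0006 -0.0058 -0.0027] t 17.95
```

Right wheel reads 90° (setting 3). I'll grip it next.

>>> step_arm(steps=[[-0.005, 0.0017, 0.06, 0, 0, 0, 0], [-0.0095, 0.0017, 0.12, 0, 0, 0, 0], [-0.0095, 0.0017, 0.165, 0, 0, 0, 0], [-0.0095, 0.0017, 0.165, 0, 0, 0, 0.3], [-0.0095, 0.0017, 0.165, 0, 0, 0, 0.5], [-0.0095, 0.0017, 0.165, 0, 0, 0, 0.7], [-0.0095, 0.0017, 0.165, 0, 0, 0, 1], [-0.0095, 0.0017, 0.165, 0, 0, 0, 1]])

```text
time_s: 18.62
position: [0.5529, -0.0245, 0.1447]
tcp_rot: [[-0.957, 0.137, 0.255], [0.133, 0.991, -0.035], [-0.257, 0.0, -0.966]]
force: [0.0, -0.1, 1.1]
opening: 0.207
grasp_force: 0.0
```

>>> step_arm(steps=[[0, 0, 0, 0, 0, 0, 1], [0, 0, 0, 0, 0, 0, 1], [0, 0, 0, 0, 0, 0, 1]])

```text
time_s: 18.87
position: [0.5528, -0.0248, 0.1443]
tcp_rot: [[-0.957, 0.138, 0.254], [0.134, 0.99, -0.035], [-0.257, 0.001, -0.967]]
force: [0.6, 0.8, 0.2]
opening: 0.161
grasp_force: 30.0
```

```bash
python3 st.py -1 .094 .05 -15
```

```text
F box xyz 0.46 0.88 0.2 mom [0.08 0.12 0.04] grip 30.000039517180994 0.16067059881019796
pos rel axle mm -12.7 0.3 50.3 tilt -14.9 j [ -15.   30.  108.    4.   27. -101.]
pos [ 0.5528 -0.0248  0.1443] step [ 0.0024 -0.0011  0.0063] [ 0.0006 -0.0029 -0.0009] t 18.8667
```

>>> step_arm(steps=[[0.001, 0, 0.003, 0, 0, 0, 1], [0.0017, 0, 0.0065, 0, 0, 0, 1], [0.0025, 0, 0.0097, 0, 0, 0, 1], [0.0034, 0, 0.013, 0, 0, 0, 1], [0.0034, 0, 0.013, 0, 0, 0, 1], [0.0034, 0, 0.013, 0, 0, 0, 1]])

```text
time_s: 19.37
position: [0.5528, -0.0248, 0.14]
tcp_rot: [[-0.957, 0.138, 0.254], [0.133, 0.99, -0.035], [-0.256, 0.001, -0.967]]
force: [0.1, 0.2, 3.5]
opening: 0.156
grasp_force: 30.0
```

```bash
python3 st.py -1 .094 .05 -15|head -2
```

```text
F box xyz 0.11 0.27 3.5 mom [0.13 0.06 0.03] grip 30.000955835566856 0.1563059899081443
pos rel axle mm -12.7 0.3 46.0 tilt -14.8 j [ -15.   30.  109.    4.   26. -101.]
```

>>> step_arm(steps=[[0.001, 0, 0.004, 0, 0, 0, 1], [0.002, 0, 0.008, 0, 0, 0, 1], [0.0032, 0, 0.012, 0, 0, 0, 1], [0.0043, 0, 0.0165, 0, 0, 0, 1], [0.0043, 0, 0.0165, 0, 0, 0, 1], [0.0043, 0, 0.0165, 0, 0, 0, 1]])

```text
time_s: 19.87
position: [0.5529, -0.0248, 0.1355]
tcp_rot: [[-0.957, 0.138, 0.254], [0.133, 0.99, -0.035], [-0.257, 0.0, -0.966]]
force: [-2.3, 0.4, 10.5]
opening: 0.155
grasp_force: 30.0
```

```bash
python3 st.py -1 .094 .05 -15|head -2; python3 rot.py -1 .084 6 12 18 24 31
```

```text
F box xyz -2.3 0.06 10.45 mom [0.09 0.14 0.02] grip 30.00195679895114 0.15475388084122427
pos rel axle mm -12.7 0.3 41.5 tilt -14.9 j [ -15.   31.  109.    4.   26. -101.]
q [0.001 0.    0.053]
6 [-0.0185  0.      0.0013] [0.     0.1333 0.    ]
12 [-0.0367  0.      0.0045] [1.000e-04 2.667e-01 1.000e-04]
18 [-0.0545  0.      0.0096] [1.e-04 4.e-01 1.e-04]
24 [-0.0716  0.      0.0166] [2.000e-04 5.333e-01 2.000e-04]
31 [-0.0906  0.      0.0269] [2.000e-04 6.889e-01 2.000e-04]
```

Pushed 0.8 mm more, then turn 12°.

>>> step_arm(steps=[[0.0006, 0, 0.0025, 0, 0, 0, 1], [0.0006, 0, 0.0025, 0, 0, 0, 1], [-0.0085, 0, 0.003, 0, 0.067, 0, 1], [-0.018, 0, 0.004, 0, 0.133, 0, 1], [-0.027, 0, 0.0055, 0, 0.2, 0, 1], [-0.036, 0, 0.007, 0, 0.267, 0, 1], [-0.036, 0, 0.007, 0, 0.267, 0, 1], [-0.036, 0, 0.007, 0, 0.267, 0, 1]])

```text
time_s: 20.53
position: [0.5642, -0.0264, 0.1364]
tcp_rot: [[-0.989, 0.137, 0.049], [0.137, 0.991, -0.006], [-0.049, 0.0, -0.999]]
force: [-1.8, 0.0, 10.6]
opening: 0.155
grasp_force: 30.0
```

```bash
python3 st.py -1 .084 .05 -15|head -2; python3 rot.py -1 .084 6 12 18 21
```

```text
F box xyz -1.84 -0.23 10.56 mom [ 0.01  0.27 -0.03] grip 30.001925218384713 0.15516116318675313
pos rel axle mm -1.3 0.3 52.4 tilt -2.8 j [-14.  34.  98.   0.  45. -97.]
q [0.0013 0.     0.0524]
6 [-0.0182  0.      0.0014] [0.     0.1333 0.    ]
12 [-0.0362  0.      0.0047] [0.000e+00 2.667e-01 1.000e-04]
18 [-0.0538 -0.      0.0099] [0.e+00 4.e-01 1.e-04]
21 [-0.0623 -0.      0.0132] [0.000e+00 4.667e-01 2.000e-04]
```

>>> step_arm(steps=[[-0.009, 0, 0.002, 0, 0.067, 0, 1], [-0.018, 0, 0.0025, 0, 0.133, 0, 1], [-0.036, 0, 0.0057, 0, 0.267, 0, 1], [-0.054, 0, 0.011, 0, 0.4, 0, 1], [-0.0585, 0, 0.0125, 0, 0.433, 0, 1], [-0.0585, 0, 0.0125, 0, 0.433, 0, 1], [-0.0585, 0, 0.0125, 0, 0.433, 0, 1]])

```text
time_s: 21.12
position: [0.5826, -0.029, 0.1336]
tcp_rot: [[-0.949, 0.138, -0.283], [0.132, 0.99, 0.04], [0.286, 0.001, -0.958]]
force: [2.4, 1.2, 10.0]
opening: 0.158
grasp_force: 30.0
```

```bash
python3 st.py -1 .084 .05 -15|head -2;python3 rib.py -1 .084 w9.png
```

```text
F box xyz 2.17 1.54 10.01 mom [ 0.09  0.19 -0.06] grip 30.000961931655183 0.15772799906505292
pos rel axle mm 17.3 0.2 49.6 tilt 16.6 j [-13.  42.  82.  -2.  73. -95.]
15 [282 150] 239 | 20 [282 151] 239 | 25 [282 153] 239 | 30 [282 155] 230 | 35 [282 159] 163 | 40 [282 163] 52 | 45 [282 169] 41 | 50 [282 175] 34 | 55 [282 182] 39 | 60 [282 190] 37 | 65 [282 199] 38 | 70 [282 208] 38 | 75 [282 218] 50 | 80 [282 228] 58 | 85 [282 239] 78 | 90 [282 250] 82 | 95 [282 260] 64 | 100 [282 271] 53 | 105 [282 281] 77 | 110 [282 290] 113 | 115 [282 299] 125 | 120 [282 307] 108 | 125 [282 314] 221 | 130 [282 320] 148 | 135 [282 325] 49 | 140 [282 330] 161 | 145 [282 333] 237 | 150 [282 335] 239 | 155 [282 337] 236 | 160 [282 338] 231 | 165 [282 338] 231 |
```

>>> step_arm(steps=[[0, 0, 0, 0, 0, 0, 0.3], [0, 0, 0, 0, 0, 0, 0.2], [0, 0, 0, 0, 0, 0, 0], [0, 0, 0, 0, 0, 0, 0], [0, 0, -0.1, 0, 0, 0, 0], [0, 0, -0.2, 0, 0, 0, 0], [0, 0, -0.3, 0, 0, 0, 0], [0, 0, -0.35, 0, 0, 0, 0]])

```text
time_s: 21.83
position: [0.6129, -0.0333, 0.2361]
tcp_rot: [[-0.95, 0.138, -0.28], [0.132, 0.99, 0.039], [0.283, 0.0, -0.959]]
force: [-0.0, 0.5, 1.1]
opening: 0.497
grasp_force: 0.0
```

```bash
python3 st.py 0 .092 .2 25;python3 rib.py -1 .094 w10.png
python3 - <<'E'
from h import *
w,_=load('w10.png');d,_=snap('side','s10.png')
a=cv2.resize(d['image'][164:254,223:343,::-1],None,fx=3.4,fy=3.4,interpolation=cv2.INTER_CUBIC); b=cv2.resize(w['image'][:,:,::-1],(392,294))
o=np.zeros((306,800,3),np.uint8);o[:,:408]=a;o[:294,408:]=b;cv2.imwrite('pics/m10.png',o)
E
```

```text
F box xyz -0.09 0.5 1.09 mom [-0.07 -0.21 -0.03] grip 0.0 0.4967366249866859
pos rel axle mm 47.9 -69.9 144.1 tilt 16.4 j [-13.  37.  73.  -1.  87. -95.]
pos [ 0.6129 -0.0333  0.2361] step [-0.082   0.2331 -0.1533] [ 0.0002  0.1908 -0.0003] t 21.8333
15 [282 134] 219 | 20 [282 134] 219 | 25 [282 135] 227 | 30 [282 137] 232 | 35 [282 139] 227 | 40 [282 141] 194 | 45 [282 145] 52 | 50 [282 148] 48 | 55 [282 152] 34 | 60 [282 157] 41 | 65 [282 162] 35 | 70 [282 168] 42 | 75 [282 174] 41 | 80 [282 180] 42 | 85 [282 186] 58 | 90 [282 193] 71 | 95 [282 199] 45 | 100 [282 206] 52 | 105 [282 212] 42 | 110 [282 219] 37 | 115 [282 225] 61 | 120 [282 230] 198 | 125 [282 236] 225 | 130 [282 240] 150 | 135 [282 245] 65 | 140 [282 249] 75 | 145 [282 252] 75 | 150 [282 255] 78 | 155 [282 257] 107 | 160 [282 259] 163 | 165 [282 260] 184 |
```

View pics/m10.png

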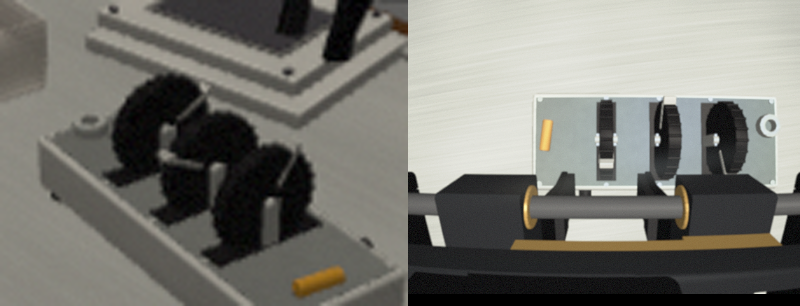

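The ribs read about 150°, 30° and 123°, which is 5-1-4. All three are within the 5° play. The collar and spacer haven't moved and the gripper is clear of everything.

```bash
python3 -c "
from rig import *
print(hand_in())"
```

```text
the job is handed in; nothing more can be done
None
```

I set the three thumbwheels to 5-1-4, with ribs last measured at about 150°, 30° and 123°, and handed the job in at about 22 s of the 64 s. The push peaked at 14.0 N once, on the left wheel (stop at about 14 N, lock limit 15 N). The hand-in gave no verdict.

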